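Set up the palette station for the next painting

TASK

Lift the round white palette by its blue handle, turn it so that its three holes match the three brass studs of the green mount, and slide it on until it lies fully home; then pluck every fresh paint tablet out of the black pocket tray and set each one, coloured face up, down into a well of its own on the mounted palette. Also clear every used-up grey tablet from the ejector's catch tray into the yellow tub, before or after. Do not knock over the ink pot, the water cup or the red-lidded jar.

Things in the scene. Friction and masses are not known exactly. Their poses are not given: they have to be found in the camera images.
- palette: Round white plate, 172 mm across, 14 mm thick, about 0.35 kg, flat on the table at the start. Origin: centre of the underside, z up. Three 11 mm through holes 36 mm from the centre at 30, 150, 270 degrees from its x axis (counter-clockwise from above), so it fits the mount at three angles. Six square wells 30 mm wide, 9 mm deep, 62 mm from the centre, two sides of each along the radius.
- handle (a point): Grip point in the palette's blue handle, on its axis, 43 mm above the underside. The handle is a block 16 mm thick along the palette's y, 38 mm long along its x, from the plate's top (14 mm) to 56 mm above the underside; pinch it from above across the 16 mm.
- mount: Green round base, 148 mm across, 18 mm high, fixed, with three upright brass studs. Origin: centre of the underside. Studs: 9 mm diameter, 27 mm high above the seat, the top 6 mm tapered to 3 mm, 36 mm from the centre at 30, 150, 270 degrees from its x axis. Holes have 1 mm clearance all round; fully home, the palette lies flat on the seat and the studs stand 13 mm out of its top.
- seat (a point): Centre of the mount's flat seat, 18 mm above the table; the underside of the palette comes to rest here.
- paint_box: Black pocket tray, 96 mm (x) by 148 mm (y), 12 mm high, fixed to the table. Origin: centre of the underside. Six square pockets 30 mm wide, 8 mm deep (floor 4 mm above the underside), at x -26 or 26 mm, y -52, 0 or 52 mm; the fresh tablets stand in some of them.
- catch_tray: Aluminium catch tray of the grey tablet ejector, fixed: 100 mm (x) by 130 mm (y), walls 3 mm thick, 10 mm high, floor 3 mm thick. Origin: centre of its underside. The ejector (130 by 130 mm, 120 mm high, a lever on top to 192 mm) stands on its -y side, 145 to 275 mm from the origin; a chute (look only) slopes from it to 80 mm.
- tub: Open yellow waste tub, 110 mm (x) by 130 mm (y), 60 mm high, walls 4 mm, fixed. Origin: centre of the underside.
- ink_pot: Small green glass pot with black cap, 42 mm across, 44 mm high, loose bystander. Origin: centre of the underside.
- water_cup: Clear plastic water cup, 72 mm across, 90 mm high, loose bystander. Origin: centre of the underside.
- red_jar: Black paint jar with red lid, 66 mm across, 85 mm high, loose bystander. Origin: centre of the underside.
- well0 (a point): Centre of the floor of the palette's well 0, at 0 degrees from the palette's x axis, 62 mm from its centre, 5 mm above its underside.
- well1 (a point): Centre of the floor of the palette's well 1, at 60 degrees from the palette's x axis, 62 mm from its centre, 5 mm above its underside.
- well2 (a point): Centre of the floor of the palette's well 2, at 120 degrees from the palette's x axis, 62 mm from its centre, 5 mm above its underside.
- well3 (a point): Centre of the floor of the palette's well 3, at 180 degrees from the palette's x axis, 62 mm from its centre, 5 mm above its underside.
- well4 (a point): Centre of the floor of the palette's well 4, at 240 degrees from the palette's x axis, 62 mm from its centre, 5 mm above its underside.
- well5 (a point): Centre of the floor of the palette's well 5, at 300 degrees from the palette's x axis, 62 mm from its centre, 5 mm above its underside.
- fresh0: Fresh paint tablet: white round cup, 25 mm diameter, 18 mm high, about 25 g, with a red top face; may be absent. Origin: centre of the underside, z towards the coloured face. It stands in a pocket of the paint box at the start, reaching 10 mm out of it.
- fresh1: Fresh paint tablet: white round cup, 25 mm diameter, 18 mm high, about 25 g, with a yellow top face; may be absent. Origin: centre of the underside, z towards the coloured face. It stands in a pocket of the paint box at the start, reaching 10 mm out of it.
- fresh2: Fresh paint tablet: white round cup, 25 mm diameter, 18 mm high, about 25 g, with a blue top face; may be absent. Origin: centre of the underside, z towards the coloured face. It stands in a pocket of the paint box at the start, reaching 10 mm out of it.
- fresh3: Fresh paint tablet: white round cup, 25 mm diameter, 18 mm high, about 25 g, with a green top face; may be absent. Origin: centre of the underside, z towards the coloured face. It stands in a pocket of the paint box at the start, reaching 10 mm out of it.
- fresh4: Fresh paint tablet: white round cup, 25 mm diameter, 18 mm high, about 25 g, with a brown top face; may be absent. Origin: centre of the underside, z towards the coloured face. It stands in a pocket of the paint box at the start, reaching 10 mm out of it.
- used0: Used-up tablet: grey-brown round cup with a black top, 25 mm diameter, 18 mm high, about 25 g, loose in the catch tray at the start; may be absent. Origin: centre of the underside, z towards the black face.
- used1: Used-up tablet: grey-brown round cup with a black top, 25 mm diameter, 18 mm high, about 25 g, loose in the catch tray at the start; may be absent. Origin: centre of the underside, z towards the black face.
- used2: Used-up tablet: grey-brown round cup with a black top, 25 mm diameter, 18 mm high, about 25 g, loose in the catch tray at the start; may be absent. Origin: centre of the underside, z towards the black face.
Not all that is in view belongs to the job. What is shaped like the tub but pink is not meant.

How it is judged (in metres and radians):
On the way:
1. the palette is fully home on the three studs, with no fresh tablet in it yet (horizontal distance between palette and seat below 0.004 m and z of palette in the frame of seat between -0.003 and 0.003 m and angle between palette's own z axis and vertical below 0.04 rad and horizontal distance between each of fresh0, fresh1, fresh2, fresh3, fresh4 and palette above 0.09 m), for 0.3 s.
At the end, for the whole second after the job is handed in: Palette on the seat (3 mm in height, 4 mm sideways, level to 0.04 rad); each fresh tablet face up on the floor of a well (within 5 mm of its centre, underside 2-8 mm above the palette's, tilt under 0.15 rad); each used one inside the tub, under 50 mm high; all at rest (horizontal distance between palette and seat below 0.004 m and z of palette in the frame of seat between -0.003 and 0.003 m and angle between palette's own z axis and vertical below 0.04 rad and z of fresh0 in the frame of palette between 0.002 and 0.008 m and angle between each of fresh0, fresh1, fresh2, fresh3, fresh4's own z axis and vertical below 0.15 rad and linear speed of each of fresh0, fresh1, fresh2, fresh3, fresh4, used0, used1, used2 below 0.03 m/s and (horizontal distance between fresh0 and well0 below 0.005 m or horizontal distance between fresh0 and well1 below 0.005 m or horizontal distance between fresh0 and well2 below 0.005 m or horizontal distance between fresh0 and well3 below 0.005 m or horizontal distance between fresh0 and well4 below 0.005 m or horizontal distance between fresh0 and well5 below 0.005 m) and z of fresh1 in the frame of palette between 0.002 and 0.008 m and (horizontal distance between fresh1 and well0 below 0.005 m or horizontal distance between fresh1 and well1 below 0.005 m or horizontal distance between fresh1 and well2 below 0.005 m or horizontal distance between fresh1 and well3 below 0.005 m or horizontal distance between fresh1 and well4 below 0.005 m or horizontal distance between fresh1 and well5 below 0.005 m) and z of fresh2 in the frame of palette between 0.002 and 0.008 m and (horizontal distance between fresh2 and well0 below 0.005 m or horizontal distance between fresh2 and well1 below 0.005 m or horizontal distance between fresh2 and well2 below 0.005 m or horizontal distance between fresh2 and well3 below 0.005 m or horizontal distance between fresh2 and well4 below 0.005 m or horizontal distance between fresh2 and well5 below 0.005 m) and z of fresh3 in the frame of palette between 0.002 and 0.008 m and (horizontal distance between fresh3 and well0 below 0.005 m or horizontal distance between fresh3 and well1 below 0.005 m or horizontal distance between fresh3 and well2 below 0.005 m or horizontal distance between fresh3 and well3 below 0.005 m or horizontal distance between fresh3 and well4 below 0.005 m or horizontal distance between fresh3 and well5 below 0.005 m) and z of fresh4 in the frame of palette between 0.002 and 0.008 m and (horizontal distance between fresh4 and well0 below 0.005 m or horizontal distance between fresh4 and well1 below 0.005 m or horizontal distance between fresh4 and well2 below 0.005 m or horizontal distance between fresh4 and well3 below 0.005 m or horizontal distance between fresh4 and well4 below 0.005 m or horizontal distance between fresh4 and well5 below 0.005 m) and x of used0 in the frame of tub between -0.053 and 0.053 m and y of used0 in the frame of tub between -0.063 and 0.063 m and z of each of used0, used1, used2 in the frame of tub below 0.05 m and x of used1 in the frame of tub between -0.053 and 0.053 m and y of used1 in the frame of tub between -0.063 and 0.063 m and x of used2 in the frame of tub between -0.053 and 0.053 m and y of used2 in the frame of tub between -0.063 and 0.063 m); the robot touches nothing.
It fails at once if the ink pot, the water cup or the red-lidded jar is knocked over (angle between any of ink_pot, water_cup, red_jar's own z axis and vertical above 0.6 rad).
Of fresh0, fresh1, fresh2, fresh3, fresh4 only 3 to 5 are there at a start; the rules pass over those that are not, and their reading is None.
Of used0, used1, used2 only 2 to 3 are there at a start; the rules pass over those that are not, and their reading is None.
At some moment in a run one of used0, used1, used2 may be knocked a few centimetres aside while the robot is not near it.
Once in a run the grip may slacken for a moment while it holds something.
It also fails if it takes over 210 s, if anything falls off the work surface, if the arm or the gripper's body presses on something with over 40 N, if the wrist force passes 120 N, or if a joint passes its speed limit or range.

ROBOT

A 6-joint arm with a two-finger parallel gripper is mounted at the origin on the work surface. World frame = base frame: x ahead of the robot, y to its left, z up, the work surface at z = 0. Lengths are in m, angles in degrees, forces in N, time in s.
With the tool pointing down it reaches from about 0.4 to 0.825 m from the base axis. Payload 7 kg.
Tool frame: the origin (TCP) lies at the centre of the arm's flange, where the gripper is bolted on; the fingertips stand 178 mm ahead of it and the grasp point (between the pads) lies 159 mm ahead of it (tip_reach is the distance from the TCP to the fingertips, in m); z points along the fingers, y is the line along which they close (so a half turn about z gives the same grasp; the last joint's range is limited). The gripper opens to 88 mm and grips with 3 to 60 N. Pads are 19 mm wide; open, the fingers measure 130 mm over their backs; the gripper's body (78 mm by 193 mm) begins 47 mm behind the grasp point.
Start: joints at [-55.457, 20.546, 0.682, 0, -70.136, -16.507], TCP at [0.209, -0.642, 0.405] pointing down, gripper open.
Joint ranges: [-176.03, 176.03], [-82.01, 121.73], [-58.28, 71.71], [-173.87, 95.51], [-174.79, -0.11], [-173.66, 173.66]. Speed limits (degrees/s): [136.94, 136.94, 172.46, 180, 180, 180].

INTERFACE

Orientations are given as [roll, pitch, yaw] about the fixed x, y, z axes, in that order (R = Rz(yaw) Ry(pitch) Rx(roll)).
In Python, from plant import * gives the robot as it stands.
- The arm moves only by the shell command python3 -m handwheel 'ROWS'. ROWS is JSON, a list of rows, each a list of 7 numbers: the opening, from -1 (shut) to 1 (fully open), then the shift along the tool's x, y, z as a fraction of full scale, then the turn, a rotation vector about the tool's x, y, z as a fraction of full scale. A call has 1 to 5 rows; each row shifts and turns the commanded pose from where the row before left it, along the tool's axes as they then stand; what a row does not reach is not made up. Full scale, the value 1, is 0.025 m for a shift and 6 degrees for a turn. A row lasts 1/8 s, in which the tool goes at most 62.5 mm and 10.7 degrees, less where a joint would pass 70% of its speed; a pose out of reach is approached as far as the arm can. A call with a number of a shift or a turn outside -1 to 1 is refused whole. A call with a gripper value outside its range is refused whole. The fingers move at their own pace and stop on an object; the grip force is fixed at half the most. Time passes only in rows, so rows that do not move let the fingers close. It gives the time, the measured TCP pose, the force, the opening and the grip force at its end, in the units of the state.
- get_obs(): the state, without advancing time (a new reading comes with each control period).
- snapshot(name): name is "scene" or "top" or "wrist"; returns a dict with "color" (400x640x3 uint8, red, green, blue), "fx", "fy", "cx", "cy" (pixels), "k1" (the pictures are not rectified: a ray, as slopes to the right and down, at radius r is drawn at 1 + k1 r^2 times it, then the intrinsics apply), "R" (3x3) and "t" (3): a world point X has camera coordinates R X + t; the wrist camera has in their place "tool_from_camera" (4x4, takes a point from camera to tool coordinates, whose origin is the TCP and whose axes are the flange's). Camera axes: x right, y down, z forward; pixel columns grow to the right and rows downward; lengths in m; the calibration is good to about 2 mm. A picture is of the moment at which its call begins: read the wrist's pose just before it. There is no depth.
- close_job(): hands the job in; it is judged then, once.
The state is a dict: "clock": time; "joint_pos": joint angles; "qvel": joint speeds; "tau": joint torques, N m; "tool_pos": TCP position; "orientation": TCP orientation; "force": force on the tool from outside, world axes, zero at the start; "moment": the same for the moment, N m; "opening": finger opening in m; "gripper_force": force on a finger pad.
Only numpy, scipy, OpenCV 4.12 (cv2) and the standard library are available. Lean on these libraries where they do the work, as an engineer would, in place of code of your own. Each camera call takes 0.05 s, during which the arm holds its last target. There are 200 camera calls.

## Working session

There is one attempt and no reset: what is moved stays moved. The work goes in short steps, Python scripts to look and compute and a shell command to move; the robot and the scene stay as the last step left them, time stands still between calls to the robot, and variables do not carry over. Pictures are saved under pics/ and viewed, at most 14 in all, crops included, and the job is handed in when it is done.

```bash
ls; mkdir -p pics
python3 - <<'E'
from plant import *
import cv2
o=get_obs();print({k:o[k] for k in('clock','tool_pos','orientation','opening','force')})
for n in('top','scene','wrist'):
    s=snapshot(n);cv2.imwrite(f'pics/{n}0.png',s['color'][...,::-1]);print({k:(v.tolist() if hasattr(v,'tolist') else v) for k,v in s.items() if k!='color'})
E
```

```text
pics
{'clock': 0.0, 'tool_pos': array([ 0.20891405, -0.6416364 ,  0.40372572]), 'orientation': array([ 1.79904885e+02, -7.99993748e-03, -1.61972420e+02]), 'opening': 0.08786021706406283, 'force': array([-0.3240373 , -1.06728044,  0.31381493])}
{'fx': 421.36821254592553, 'fy': 421.36821254592553, 'cx': 319.729010325644, 'cy': 196.13679319367128, 'k1': -0.10048459879070443, 'R': [[-0.015077333519052568, -0.9998401729348231, 0.009607424192700836], [-0.984322561945445, 0.013153244894742245, -0.17588657195446955], [0.17573209171665574, -0.012108704901936307, -0.9843635564193176]], 't': [0.06468731317080403, 0.5725570653607353, 1.3245895006797548]}
{'fx': 519.5011949825382, 'fy': 519.5011949825382, 'cx': 313.12799656655585, 'cy': 200.68851320352326, 'k1': -0.011907617980196463, 'R': [[0.4092869564312406, 0.9123367868433043, 0.011214930569857348], [0.6067263620643994, -0.26296456701576004, -0.7501551559979527], [-0.6814450152956958, 0.3138331146750589, -0.6611667469421009]], 't': [-0.3219799911540582, -0.27597335206712664, 1.8343518963301315]}
{'fx': 303.58272387449364, 'fy': 303.58272387449364, 'cx': 323.90176087482354, 'cy': 199.01524083793916, 'k1': -0.016842567811705258, 'tool_from_camera': [[0.00014173346494749327, -0.9541120514582008, -0.29944978406044653, 0.08128455982374097], [0.9999999531488993, 5.398328303057572e-05, 0.00030131047739223967, 0.0009645981573175311], [-0.0002713186752641525, -0.29944981273667254, 0.9541120144082389, 0.020288385788283847], [0.0, 0.0, 0.0, 1.0]]}
```

View pics/top0.png

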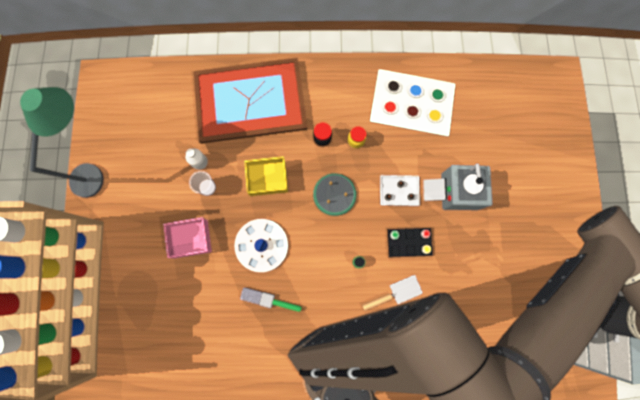

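View pics/scene0.png

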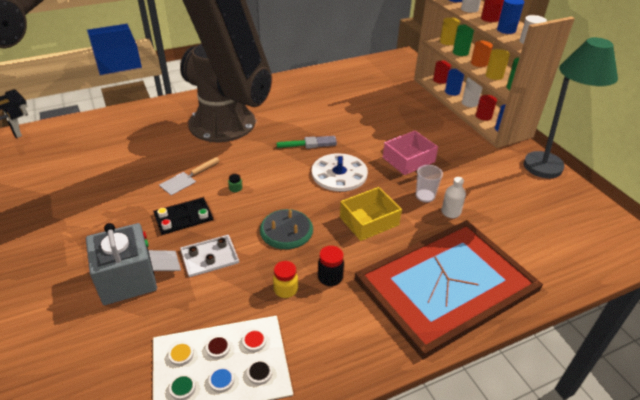

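Top view: palette (261,245) with its blue handle, mount (335,194), paint box (410,242) with green (395,234), red (426,233) and yellow (427,250), catch tray (400,190) with three dark tablets, yellow tub (266,175), ink pot (359,262), cup (201,184), red-lidded black jar (322,133).

Look-alikes: 
- Pink tub (186,238). 
- Painted card discs (413,100), not the paint box. 
- Yellow jar with a red lid (357,137). 
- Blue disc on the card (415,90), versus the palette's handle (261,245).

I'm choosing the palette at (261,245), the pocket tray at (410,242) and the yellow tub at (266,175).

```bash
cat > h.py <<'E'
import numpy as np, cv2
from plant import *
from scipy.spatial.transform import Rotation as Ro
def pose():
    o=get_obs(); T=np.eye(4); T[:3,:3]=Ro.from_euler('xyz',o['orientation'],degrees=True).as_matrix(); T[:3,3]=o['tool_pos']; return T
def snap(n,save=None):
    T=pose(); s=snapshot(n)
    if n=='wrist': W=T@s['tool_from_camera']
    else:
        W=np.eye(4); W[:3,:3]=s['R'].T; W[:3,3]=-s['R'].T@s['t']
    s['W']=W; s['K']=np.array([[s['fx'],0,s['cx']],[0,s['fy'],s['cy']],[0,0,1]]); s['D']=np.array([s['k1'],0,0,0.])
    s['bgr']=np.ascontiguousarray(s['color'][...,::-1]); s['hsv']=cv2.cvtColor(s['bgr'],cv2.COLOR_BGR2HSV)
    if save: cv2.imwrite('pics/'+save,s['bgr'])
    return s
def ray(s,px,z):
    p=cv2.undistortPoints(np.array(px,float).reshape(-1,1,2),s['K'],s['D']).reshape(-1,2)
    d=np.c_[p,np.ones(len(p))]@s['W'][:3,:3].T; c=s['W'][:3,3]
    return (c+d*((z-c[2])/d[:,2])[:,None])[:,:2]
def proj(s,X):
    M=np.linalg.inv(s['W']); r=cv2.Rodrigues(M[:3,:3])[0]
    return cv2.projectPoints(np.array(X,float).reshape(-1,1,3),r,M[:3,3],s['K'],s['D'])[0].reshape(-1,2)
def blobs(m,amin=10,amax=1e9):
    m=cv2.morphologyEx(m.astype(np.uint8),cv2.MORPH_CLOSE,np.ones((3,3)))
    n,l,st,c=cv2.connectedComponentsWithStats(m)
    return sorted([(st[i,4],c[i].round(1).tolist(),st[i,2:4].tolist(),l==i) for i in range(1,n) if amin<=st[i,4]<=amax],key=lambda b:-b[0])
def rng(s,lo,hi): return cv2.inRange(s['hsv'],np.array(lo),np.array(hi))>0
def go(x,y,tip,yaw=None):
    "shift needed in tool axes /25mm, turn about tool z /6deg; tip = fingertip height"
    T=pose(); d=T[:3,:3].T@(np.array([x,y,tip+.178])-T[:3,3])/.025
    o=get_obs()['orientation']; t=0
    if yaw is not None: t=-((yaw-o[2]+90)%180-90)/6
    print('shift',d.round(2),'turn z',round(t,2),'yaw now',o[2].round(1))
E
python3 - <<'E'
from h import *
s=snap('top')
def hull(m,px,r):
    yy,xx=np.mgrid[:400,:640]; return m&((xx-px[0])**2+(yy-px[1])**2<r*r)
for nm,lo,hi,px,r,z in [('handle',(105,120,20),(130,255,255),(261,245),30,.056),('plate',(0,0,170),(179,60,255),(261,245),40,.014),('mount',(35,40,20),(100,255,160),(335,194),30,.018),
 ('tub',(20,120,80),(35,255,255),(266,175),30,.06),('box',(0,0,0),(179,255,45),(410,242),32,.012),('green',(40,80,40),(90,255,255),(395,234),9,.022),('red',(0,150,80),(6,255,255),(426,233),9,.022),('yellow',(20,120,80),(35,255,255),(427,250),9,.022),('ink',(0,0,0),(179,255,60),(359,262),10,.04),('tray',(0,0,130),(179,60,255),(400,190),27,.01),('used',(0,0,0),(179,255,60),(402,188),17,.021)]:
    for b in blobs(hull(rng(s,lo,hi),px,r),8)[:3]:
        ys,xs=np.nonzero(b[3]); e=cv2.minAreaRect(np.c_[xs,ys].astype(np.float32))
        print(nm,b[:3],ray(s,[b[1]],z).round(3).tolist(), 'rect',ray(s,[e[0]],z).round(3).tolist(),np.round(e[1],1),round(e[2],1))
E
```

```text
handle (np.int32(102), [260.5, 245.0], [12, 11]) [[0.417, 0.248]] rect [[0.417, 0.248]] [10. 11.] 90.0
plate (np.int32(2101), [260.9, 245.1], [53, 53]) [[0.419, 0.252]] rect [[0.419, 0.252]] [52. 52.] 90.0
mount (np.int32(369), [334.1, 196.3], [43, 42]) [[0.578, 0.008]] rect [[0.584, 0.008]] [41. 42.] 90.0
tub (np.int32(1470), [265.7, 175.6], [44, 40]) [[0.642, 0.232]] rect [[0.642, 0.232]] [36.  41.5] 84.1
box (np.int32(756), [407.6, 243.1], [42, 27]) [[0.418, -0.233]] rect [[0.422, -0.239]] [25.3 41.3] 87.5
green (np.int32(24), [395.0, 234.3], [5, 7]) [[0.447, -0.19]] rect [[0.447, -0.19]] [5.3 4.4] 33.7
red (np.int32(20), [426.4, 232.8], [4, 6]) [[0.45, -0.295]] rect [[0.451, -0.296]] [5. 3.] 90.0
yellow (np.int32(32), [427.5, 248.6], [7, 6]) [[0.398, -0.296]] rect [[0.399, -0.298]] [6. 5.] 0.0
ink (np.int32(57), [359.2, 261.6], [9, 8]) [[0.36, -0.067]] rect [[0.36, -0.067]] [7. 8.] 90.0
tray (np.int32(1102), [399.4, 190.1], [40, 31]) [[0.598, -0.214]] rect [[0.598, -0.215]] [30. 39.] 90.0
tray (np.int32(56), [424.9, 189.8], [3, 21]) [[0.598, -0.302]] rect [[0.597, -0.302]] [20.  2.] 90.0
```

```bash
python3 -c "
from h import *
go(.45,-.24,.15,180)"
```

```text
shift [-14.14  12.29   3.05] turn z 3.01 yaw now -162.0
```

```bash
python3 -m handwheel '[[1,-0.57,0.95,0,0,0,1],[1,-0.57,0.95,0,0,0,1],[1,-0.57,0.95,0,0,0,1],[1,-0.57,0.95,0,0,0,0],[1,-0.57,0.95,0,0,0,0]]' >/dev/null
python3 -m handwheel '[[1,-0.57,0.95,0.3,0,0,0],[1,-0.57,0.95,0.3,0,0,0],[1,-0.57,0.95,0.3,0,0,0],[1,-0.57,0.95,0.3,0,0,0],[1,-0.57,0.95,0.3,0,0,0]]' >/dev/null
python3 -m handwheel '[[1,-0.57,0.95,0.3,0,0,0],[1,-0.57,0.95,0.3,0,0,0],[1,-0.57,0.95,0.3,0,0,0],[1,-0.57,0.95,0.3,0,0,0],[1,-0.57,0.95,0.3,0,0,0]]'
python3 - <<'E'
from h import *
go(.45,-.24,.15,180)
s=snap('wrist','w1.png')
print(proj(s,[[.42,-.24,.012]]))
E
```

```text
clock: 2.08
tool_pos: [0.407, -0.2776, 0.3295]
orientation: [180.0, 0.0, -180.0]
force: [1.0, 0.7, 0.6]
opening: 0.0876
gripper_force: 0.0
shift [-1.72  1.5   0.06] turn z 0.01 yaw now -180.0
[[359.43249336 200.28035716]]
```

View pics/w1.png

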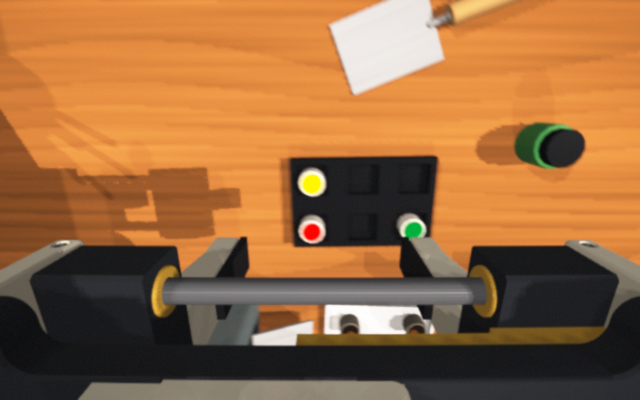

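Wrist view: exactly three fresh tablets, yellow (312,184), red (312,231) and green (413,229). The other pockets are empty, the ink pot is at (550,146), and two used tablets show at the bottom edge.

Run:
```python
from h import *
s=snap('wrist')
for nm,lo,hi in [('yellow',(22,150,120),(35,255,255)),('green',(45,100,60),(85,255,255)),('red',(0,200,120),(5,255,255))]:
    for b in blobs(rng(s,lo,hi),80)[:3]: print(nm,b[:3],ray(s,[b[1]],.022).round(4).tolist())
m=rng(s,(0,0,0),(179,255,60)); m[:150]=0;m[250:]=0;m[:,:285]=0;m[:,445:]=0
b=blobs(m,500)[0]; ys,xs=np.nonzero(b[3]); P=ray(s,np.c_[xs,ys],.012); e=cv2.minAreaRect((P*1000).astype(np.float32)); print('box',np.round(e,1) if 0 else e)
```

```text
yellow (np.int32(295), [307.5, 182.0], [20, 19]) [[0.3987, -0.2906]]
green (np.int32(1067), [531.5, 140.4], [56, 44]) [[0.3581, -0.0796]]
green (np.int32(246), [409.7, 229.1], [18, 17]) [[0.4481, -0.187]]
red (np.int32(215), [307.7, 230.6], [17, 16]) [[0.4498, -0.2912]]
box ((425.43231201171875, -238.8968505859375), (102.14891052246094, 145.75770568847656), 0.7717759609222412)
```

```bash
python3 -m handwheel '[[1,-0.78,0.96,-0.1,0,0,0],[1,-0.78,0.96,-0.1,0,0,0],[1,-0.78,0.96,-0.1,0,0,0],[1,-0.78,0.96,-0.1,0,0,0],[1,-0.78,0.96,-0.1,0,0,0]]' >/dev/null
python3 -m handwheel '[[1,-0.78,0.96,-0.1,0,0,0],[1,-0.78,0.96,-0.1,0,0,0],[1,-0.78,0.96,-0.1,0,0,0],[1,-0.78,0.96,-0.1,0,0,0],[1,-0.78,0.96,-0.1,0,0,0]]' >/dev/null
python3 -m handwheel '[[1,-0.78,0.96,-0.1,0,0,0],[1,-0.78,0.96,-0.1,0,0,0],[1,0,0,0,0,0,0],[1,0,0,0,0,0,0]]'
python3 - <<'E'
from h import *
s=snap('wrist','w2.png'); print(pose()[:3,3],proj(s,[[.584,.008,.018]]))
E
```

```text
clock: 3.92
tool_pos: [0.6402, 0.0093, 0.3593]
orientation: [-180.0, -0.0, -180.0]
force: [-0.8, -0.6, -0.2]
opening: 0.0875
gripper_force: 0.0
[0.64001675 0.00908158 0.35950047] [[321.7288244  129.87078904]]
```

View pics/w2.png

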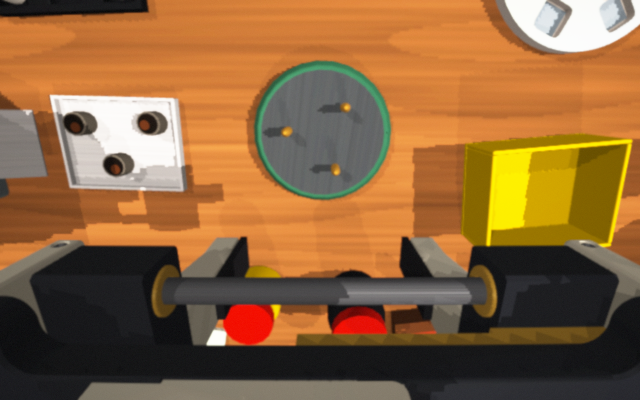

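Wrist view: mount with studs at (288,131), (347,107) and (337,170). Used tablets at (79,123), (152,122) and (118,163), tub at about (545,190), both red lids below.

Run:
```python
from h import *
s=snap('wrist')
m=rng(s,(8,140,110),(25,255,255)); m[:75]=0;m[185:]=0;m[:,:268]=0;m[:,375:]=0
bs=blobs(m,15); P=[]
for b in bs[:4]: p=ray(s,[b[1]],.036)[0]; P.append(p); print(b[:3],p.round(4))
P=np.array(P[:3]);c=P.mean(0); print('studs centre',c.round(4),np.hypot(*(P-c).T).round(4),np.degrees(np.arctan2(*(P-c).T[::-1])).round(1))
m=rng(s,(40,60,30),(90,255,255)); m[:, :245]=0; m[:,400:]=0; m[210:]=0
b=blobs(m,100)[0]; ys,xs=np.nonzero(b[3]); cc,r=cv2.minEnclosingCircle((ray(s,np.c_[xs,ys],.018)*1000).astype(np.float32)); print('rim',cc,r)
m=rng(s,(0,0,0),(25,200,75)); m[:105]=0;m[185:]=0;m[:,:60]=0;m[:,175:]=0
for b in blobs(m,60)[:4]: print('used',b[:3],ray(s,[b[1]],.019).round(4))
m=rng(s,(0,0,120),(179,50,255)); m[:85]=0;m[200:]=0;m[:,:46]=0;m[:,190:]=0
b=blobs(m,500)[0]; ys,xs=np.nonzero(b[3]); print('tray',cv2.minAreaRect((ray(s,np.c_[xs,ys],.01)*1000).astype(np.float32)))
m=rng(s,(20,150,60),(35,255,255)); m[:,:440]=0; b=blobs(m,500)[0]; ys,xs=np.nonzero(b[3]);print('tub',cv2.minAreaRect((ray(s,np.c_[xs,ys],.06)*1000).astype(np.float32)))
m=rng(s,(0,200,120),(5,255,255)); m[:300]=0
for b in blobs(m,200): print('lid',b[:3],ray(s,[b[1]],.085))
```

```text
(np.int32(81), [286.6, 131.3], [10, 10]) [ 0.5839 -0.0265]
(np.int32(79), [335.2, 169.1], [9, 11]) [0.6215 0.0215]
(np.int32(70), [271.5, 78.5], [12, 12]) [ 0.5355 -0.0389]
(np.int32(70), [271.3, 180.4], [12, 12]) [ 0.6333 -0.044 ]
studs centre [ 0.5803 -0.0146] [0.0124 0.0548 0.051 ] [ -73.2   41.2 -151.6]
rim (588.4931640625, 8.30393123626709) 70.69339752197266
used (np.int32(334), [75.6, 124.5], [29, 20]) [[ 0.5777 -0.2478]]
used (np.int32(209), [112.3, 164.9], [19, 19]) [[ 0.6203 -0.2178]]
used (np.int32(205), [148.9, 122.9], [20, 20]) [[ 0.5765 -0.1704]]
tray ((600.1481323242188, -210.2960968017578), (134.25723266601562, 100.5569839477539), 88.25985717773438)
tub ((644.1702880859375, 222.22146606445312), (119.0436019897461, 156.53211975097656), 5.242790222167969)
lid (np.int32(1638), [248.9, 322.9], [51, 40]) [[ 0.76925218 -0.06567862]]
lid (np.int32(1046), [359.8, 323.1], [54, 26]) [[0.76933588 0.04637933]]
```

Run:
```python
from h import *
s=snap('wrist')
m=rng(s,(8,120,90),(25,255,255)); yy,xx=np.mgrid[:400,:640]; m&=(xx-323)**2+(yy-130)**2<52**2
for z in(.030,.036):
    P=np.array([ray(s,[b[1]],z)[0] for b in blobs(m,30)[:3]]);c=P.mean(0); print([b[:3] for b in blobs(m,30)]); print('studs',P.round(4).tolist(),'centre',c.round(4),np.hypot(*(P-c).T).round(4),np.degrees(np.arctan2(*(P-c).T[::-1])).round(1))
```

```text
[(np.int32(90), [286.6, 131.3], [12, 10]), (np.int32(90), [335.3, 169.2], [10, 12]), (np.int32(79), [345.2, 107.1], [11, 9])]
studs [[0.5844, -0.0273], [0.623, 0.0218], [0.5612, 0.0308]] centre [0.5896 0.0085] [0.0361 0.036  0.0361] [-98.1  21.8 141.7]
[(np.int32(90), [286.6, 131.3], [12, 10]), (np.int32(90), [335.3, 169.2], [10, 12]), (np.int32(79), [345.2, 107.1], [11, 9])]
studs [[0.5839, -0.0265], [0.6217, 0.0216], [0.5612, 0.0304]] centre [0.589  0.0085] [0.0354 0.0353 0.0354] [-98.1  21.8 141.7]
```

Stud radius is 36 mm and spacing 120°, as specified. Mount centre (0.5895, 0.0085), rotated -8.2°. Next I look at the palette.

```bash
python3 -m handwheel '[[1,0.66,0.96,0,0,0,0],[1,0.66,0.96,0,0,0,0],[1,0.66,0.96,0,0,0,0],[1,0.66,0.96,0,0,0,0],[1,0.66,0.96,0,0,0,0]]' >/dev/null
python3 -m handwheel '[[1,0.66,0.96,0,0,0,0],[1,0.66,0.96,0,0,0,0],[1,0.66,0.96,0,0,0,0],[1,0.66,0.96,0,0,0,0],[1,0.66,0.96,0,0,0,0]]' >/dev/null
python3 -m handwheel '[[1,0,0,0,0,0,0],[1,0,0,0,0,0,0],[1,0,0,0,0,0,0]]'
python3 - <<'E'
from h import *
s=snap('wrist','w3.png'); p=proj(s,[[.418,.252,.014]])[0]; print(p)
yy,xx=np.mgrid[:400,:640]; near=(xx-p[0])**2+(yy-p[1])**2<100**2
m=rng(s,(0,0,140),(179,60,255))&near
b=blobs(m,500)[0]; ys,xs=np.nonzero(b[3]); print('plate',cv2.minEnclosingCircle((ray(s,np.c_[xs,ys],.014)*1000).astype(np.float32)))
m=rng(s,(105,100,20),(130,255,255))&near
for b in blobs(m,100)[:2]:
    ys,xs=np.nonzero(b[3]); print('handle',b[:3],ray(s,[b[1]],.05),cv2.minAreaRect((ray(s,np.c_[xs,ys],.056)*1000).astype(np.float32)))
E
```

```text
clock: 5.7
tool_pos: [0.4756, 0.2489, 0.3597]
orientation: [180.0, 0.0, 180.0]
force: [0.2, 0.1, 0.1]
opening: 0.088
gripper_force: 0.0
[325.8108184  127.83206609]
plate ((420.9302062988281, 254.95620727539062), 86.21907043457031)
handle (np.int32(1532), [328.7, 130.4], [44, 46]) [[0.4176921  0.25447278]] ((417.4342956542969, 254.47787475585938), (39.77254867553711, 39.08087921142578), 44.8675651550293)
```

View pics/w3.png

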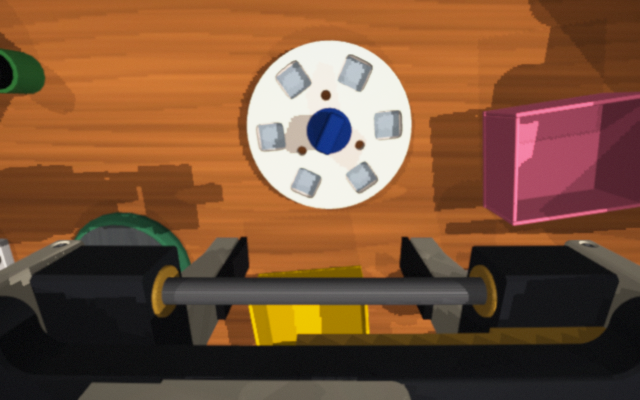

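Wrist view: palette centre about (329,125), its handle bar lies diagonally on a blue round base at (329,130), holes at (326,95), (302,151) and (360,145).

Run:
```python
from h import *
s=snap('wrist')
yy,xx=np.mgrid[:400,:640]; P=[]
for q in[(326,95),(302,151),(360,145)]:
    m=(cv2.cvtColor(s['bgr'],cv2.COLOR_BGR2GRAY)<105)&((xx-q[0])**2+(yy-q[1])**2<9**2); b=blobs(m,10)[0]; P.append(ray(s,[b[1]],.012)[0]); print(b[:3])
P=np.array(P);c=P.mean(0);print('holes',c.round(4),np.hypot(*(P-c).T).round(4),np.degrees(np.arctan2(*(P-c).T[::-1])).round(1))
im=s['bgr'][95:165,290:370]; cv2.imwrite('pics/c1.png',cv2.resize(im,None,fx=8,fy=8,interpolation=cv2.INTER_CUBIC))
for a in range(0,180,15):
    pass
```

```text
(np.int32(62), [325.3, 94.8], [9, 9])
(np.int32(46), [301.6, 150.1], [8, 7])
(np.int32(52), [359.4, 144.5], [8, 8])
holes [0.4208 0.2551] [0.0358 0.0358 0.0361] [-174.1  -54.5   65.7]
```

View pics/c1.png

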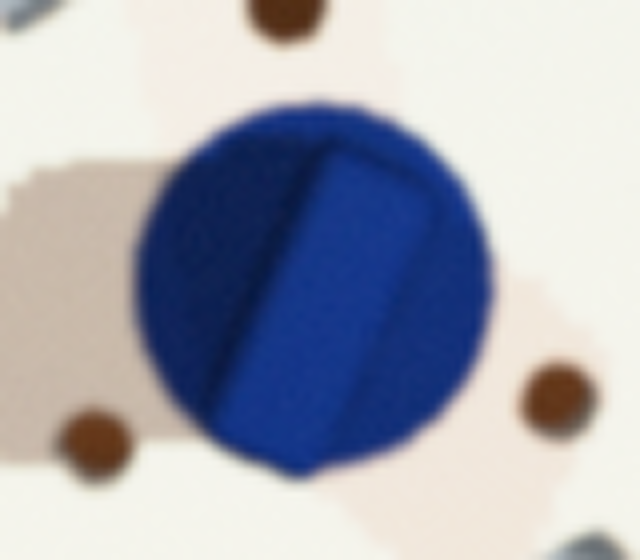

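Palette centre (0.4208, 0.2551), hole radius 36 mm. The bar direction selects yaw 155.7°, and the nearest fit on the mount is 111.8°. Moving over the handle, then checking before closing.

```bash
python3 -m handwheel '[[0.4,0.73,0.08,0,0,0,0],[0.4,0.73,0.08,0,0,0,0],[0.4,0.73,0.08,0,0,0,0],[0.4,0,0,0.5,0,0,1],[0.4,0,0,0.5,0,0,1]]' >/dev/null
python3 -m handwheel '[[0.4,0,0,0.5,0,0,1],[0.4,0,0,0.5,0,0,1],[0.4,0,0,1,0,0,0.05],[0.4,0,0,1,0,0,0],[0.4,0,0,0,0,0,0]]'
python3 - <<'E'
from h import *
go(.4208,.2551,.024,155.7); print(get_obs()['joint_pos'])
E
```

```text
clock: 7.05
tool_pos: [0.4193, 0.2552, 0.2586]
orientation: [-179.8, -0.1, 155.8]
force: [-0.1, 0.2, 1.0]
opening: 0.0614
gripper_force: 0.0
shift [-0.06  0.03  2.26] turn z 0.01 yaw now 155.8
[ 5.43271637e+01  1.20454816e+01 -3.30928488e+01 -1.95765877e-02
 -4.50522755e+01 -1.68542053e+02]
```

```bash
python3 -m handwheel '[[0.4,-0.06,0.03,0.75,0,0,0],[0.4,0,0,0.75,0,0,0],[0.4,0,0,0.76,0,0,0],[0.4,0,0,0,0,0,0],[-1,0,0,0,0,0,0]]' 
python3 -m handwheel '[[-1,0,0,0,0,0,0],[-1,0,0,0,0,0,0],[-1,0,0,0,0,0,0],[-1,0,0,0,0,0,0]]'
python3 -m handwheel '[[-1,0,0,-0.5,0,0,0],[-1,0,0,-0.5,0,0,0],[-1,0,0,0,0,0,0]]'
```

```text
clock: 7.68
tool_pos: [0.4224, 0.2563, 0.2044]
orientation: [179.9, 0.0, 155.8]
force: [0.2, 0.1, 0.2]
opening: 0.0559
gripper_force: 0.0
clock: 8.18
tool_pos: [0.4221, 0.2554, 0.2032]
orientation: [-180.0, -0.0, 155.7]
force: [-0.5, -1.9, 3.0]
opening: 0.0171
gripper_force: 1.6
clock: 8.55
tool_pos: [0.4226, 0.2561, 0.2295]
orientation: [179.8, 0.0, 155.7]
force: [-0.9, 0.5, -4.7]
opening: 0.0158
gripper_force: 30.0
```

```bash
python3 -m handwheel '[[-1,0,0,-0.8,0,0,0],[-1,0,0,-0.8,0,0,-1],[-1,0,0,-0.8,0,0,-1],[-1,0,0,-0.8,0,0,-1],[-1,0,0,0,0,0,-1]]' 
python3 -m handwheel '[[-1,0,0,0,0,0,-1],[-1,0,0,0,0,0,-1],[-1,0,0,0,0,0,-1],[-1,0,0,0,0,0,-1],[-1,0,0,0,0,0,-1]]'
python3 -m handwheel '[[-1,0,0,0,0,0,-1],[-1,0,0,0,0,0,-1],[-1,0,0,0,0,0,-1],[-1,0,0,0,0,0,-0.68],[-1,0,0,0,0,0,0]]'
python3 -c "
from h import *
go(.5895,.0085,.105,-128.2)"
```

```text
clock: 9.18
tool_pos: [0.4224, 0.256, 0.3097]
orientation: [179.9, 0.1, 179.9]
force: [-0.4, 0.2, -4.3]
opening: 0.0159
gripper_force: 30.0
clock: 9.8
tool_pos: [0.422, 0.2555, 0.3079]
orientation: [180.0, -0.0, -150.1]
force: [0.1, -0.0, -3.6]
opening: 0.0159
gripper_force: 30.0
clock: 10.42
tool_pos: [0.422, 0.2555, 0.3079]
orientation: [180.0, -0.0, -128.2]
force: [-0.0, -0.2, -4.3]
opening: 0.0158
gripper_force: 30.0
shift [  3.62 -11.38   1.  ] turn z -0.0 yaw now -128.2
```

```bash
python3 -m handwheel '[[-1,0.3,-0.95,0,0,0,0],[-1,0.3,-0.95,0,0,0,0],[-1,0.3,-0.95,0,0,0,0],[-1,0.3,-0.95,0,0,0,0],[-1,0.3,-0.95,0,0,0,0]]' >/dev/null
python3 -m handwheel '[[-1,0.3,-0.95,0,0,0,0],[-1,0.3,-0.95,0,0,0,0],[-1,0.3,-0.95,0,0,0,0],[-1,0.3,-0.95,0,0,0,0],[-1,0.3,-0.95,0,0,0,0]]' >/dev/null
python3 -m handwheel '[[-1,0.3,-0.95,0,0,0,0],[-1,0.28,-0.95,0,0,0,0],[-1,0,0,0,0,0,0],[-1,0,0,0,0,0,0],[-1,0,0,0,0,0,0]]'
python3 - <<'E'
from h import *
go(.5902,.0093,.105,-128.2)
s=snap('wrist','w4.png'); c=pose()[:3,3]; h=c[2]-.2035
a=np.radians([30,150,270])-np.radians(128.2); C=c[:2]+.0011*np.array([-.618,-.786])
P=np.c_[C+.036*np.c_[np.cos(a),np.sin(a)],np.full(3,h+.013)]; print(h,proj(s,P).round(1))
E
```

```text
clock: 12.3
tool_pos: [0.5906, 0.0096, 0.3081]
orientation: [180.0, -0.0, -128.2]
force: [-0.1, 1.5, -4.0]
opening: 0.016
gripper_force: 30.0
shift [0.02 0.   1.  ] turn z 0.0 yaw now -128.2
0.10470893617839203 [[291.6 191. ]
 [294.7 284. ]
 [381.2 239.9]]
```

View pics/w4.png

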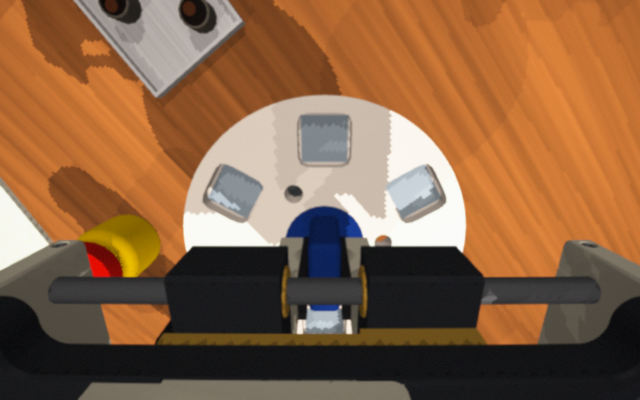

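Wrist view: holes at (293,193) and (383,241), within 2 px (1 mm) of the prediction. Lowering.

```bash
python3 -m handwheel '[[-1,0.02,0,0.7,0,0,0],[-1,0,0,0.7,0,0,0],[-1,0,0,0.7,0,0,0],[-1,0,0,0.2,0,0,0],[-1,0,0,0.2,0,0,0]]'
python3 -m handwheel '[[-1,0,0,0.15,0,0,0],[-1,0,0,0.1,0,0,0],[-1,0,0,0.1,0,0,0],[-1,0,0,0,0,0,0]]'
```

```text
clock: 12.98
tool_pos: [0.5908, 0.0091, 0.246]
orientation: [-180.0, 0.0, -128.2]
force: [-0.2, 0.4, -4.3]
opening: 0.0155
gripper_force: 30.0
clock: 13.48
tool_pos: [0.5905, 0.0085, 0.2367]
orientation: [180.0, -0.0, -128.2]
force: [-0.4, -3.8, -5.0]
opening: 0.0158
gripper_force: 30.0
```

```bash
python3 -m handwheel '[[-1,0.02,-0.01,0.15,0,0,0],[-1,0,0,0.15,0,0,0],[-1,0,0,0.15,0,0,0],[-1,0,0,0.13,0,0,0],[-1,0,0,0,0,0,0]]'
```

```text
clock: 14.1
tool_pos: [0.5905, 0.0083, 0.222]
orientation: [180.0, -0.0, -128.2]
force: [-0.4, -0.8, -4.2]
opening: 0.0161
gripper_force: 30.0
```

```bash
python3 -m handwheel '[[-1,0,0,0.05,0,0,0],[-1,0,0,0,0,0,0],[0.1,0,0,0,0,0,0],[0.1,0,0,0,0,0,0],[0.1,0,0,0,0,0,0]]'
python3 -m handwheel '[[0.1,0,0,-1,0,0,0],[0.1,0,0,-1,0,0,0],[0.1,0,0,-1,0,0,0],[0.1,0,0,-1,0,0,0],[0.1,0,0,0,0,0,0]]'
python3 -m handwheel '[[0.1,0.6,0,-0.8,0,0,0],[0.1,0.6,0,-0.8,0,0,0],[0.1,0.6,0,0,0,0,0],[0.1,0,0,0,0,0,0],[0.1,0,0,0,0,0,0]]'
python3 - <<'E'
from h import *
# check: view at slight back
s=snap('wrist','w5.png'); print(pose()[:3,3],get_obs()['joint_pos'].round(1)); print(proj(s,[[.5895,.0085,.032]]))
E
```

```text
clock: 14.72
tool_pos: [0.5908, 0.0083, 0.2214]
orientation: [-180.0, 0.0, -128.2]
force: [-0.1, -0.8, 0.7]
opening: 0.0408
gripper_force: 0.0
clock: 15.35
tool_pos: [0.5912, 0.0084, 0.3235]
orientation: [-179.8, 0.2, -128.2]
force: [-0.6, -0.2, -0.3]
opening: 0.0481
gripper_force: 0.0
clock: 15.98
tool_pos: [0.5625, -0.0274, 0.3606]
orientation: [180.0, -0.0, -128.2]
force: [-0.4, -0.4, -0.2]
opening: 0.0482
gripper_force: 0.0
[ 0.56268107 -0.02715638  0.36061573] [ 17.1  12.  -17.2  -0.  -60.8 -55.3]
[[323.84613964 224.35765907]]
```

View pics/w5.png

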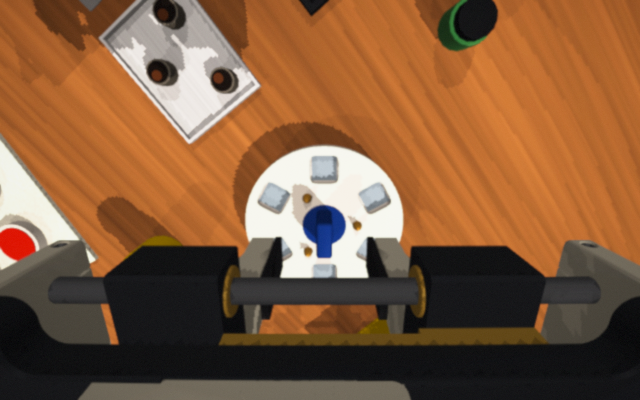

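Wrist view: the palette sits on the mount with three brass studs poking through at (307,198), (357,226) and (308,252). Used tablets at (165,14), (160,73) and (223,80).

Run:
```python
from h import *
s=snap('wrist')
m=rng(s,(0,0,130),(179,70,255)); m[:,:230]=0; m[:,420:]=0; m[:135]=0; m[238:]=0
b=blobs(m,500)[0]; cnt=max(cv2.findContours(b[3].astype(np.uint8),0,1)[0],key=len)[:,0]
cnt=cnt[cnt[:,1]<234]
for z in(.032,.036):
    P=ray(s,cnt,z); x=np.linalg.lstsq(np.c_[2*P,np.ones(len(P))],(P**2).sum(1),rcond=None)[0]; print(z,x[:2].round(4),np.sqrt(x[2]+x[:2]@x[:2]).round(4))
m=rng(s,(8,130,60),(25,255,200)); m[:,:295]=0;m[:,370:]=0;m[:190]=0;m[262:]=0
for b in blobs(m,15): print(b[:3],ray(s,[b[1]],.040).round(4))
m=rng(s,(0,0,0),(25,200,75)); m[100:]=0;m[:,:140]=0;m[:,245:]=0
for b in blobs(m,60)[:4]: print('used',b[:3],ray(s,[b[1]],.019).round(4))
```

```text
0.032 [ 0.5746 -0.0106] 0.0657
0.036 [ 0.5738 -0.0116] 0.0649
(np.int32(51), [306.6, 197.7], [8, 9]) [[ 0.5833 -0.0283]]
(np.int32(42), [307.7, 250.8], [7, 8]) [[0.6209 0.0197]]
(np.int32(40), [356.9, 224.9], [7, 7]) [[0.5604 0.0284]]
used (np.int32(691), [169.1, 13.1], [32, 29]) [[ 0.5754 -0.2446]]
used (np.int32(460), [162.5, 70.3], [29, 24]) [[ 0.617  -0.2138]]
used (np.int32(330), [224.0, 79.6], [26, 22]) [[ 0.5753 -0.1696]]
```

```bash
python3 -m handwheel '[[-0.2,0,0,0,0,0,1],[-0.2,0,0,0,0,0,1],[-0.2,0,0,0,0,0,1],[-0.2,0,0,0,0,0,1],[-0.2,0,0,0,0,0,1]]' >/dev/null
python3 -m handwheel '[[-0.2,0,0,0,0,0,1],[-0.2,0,0,0,0,0,1],[-0.2,0,0,0,0,0,1],[-0.2,0,0,0,0,0,1],[-0.2,0,0,0,0,0,1]]'
python3 - <<'E'
from h import *
go(.4481,-.187,.06,171.8)
s=snap('scene'); P=np.array([.59,.008])
# home check: side view of rim extremes in scene camera
m=rng(s,(0,0,120),(179,60,255)); u=proj(s,[[.59,.008,.032]])[0]; 
yy,xx=np.mgrid[:400,:640]; b=blobs(m&((xx-u[0])**2+(yy-u[1])**2<60**2),100)[0]; print(b[:3],u)
for z in(.029,.032,.037):
    a=np.linspace(0,6.28,100); q=proj(s,np.c_[.59+.086*np.cos(a),.008+.086*np.sin(a),np.full(100,z)]); print(z,q.min(0),q.max(0))
ys,xs=np.nonzero(b[3]); print(xs.min(),xs.max(),ys.min(),ys.max())
E
```

```text
clock: 17.32
tool_pos: [0.5629, -0.0268, 0.3606]
orientation: [-180.0, -0.0, 171.6]
force: [-0.4, 0.5, 0.1]
opening: 0.035
gripper_force: 0.0
shift [ 3.61 -7.01  4.91] turn z -0.03 yaw now 171.6
(np.int32(2128), [286.2, 224.9], [63, 48]) [286.3603291  221.22513891]
0.029 [254.69820871 201.13394912] [317.94038266 244.89333979]
0.032 [254.62820927 200.34364287] [317.95950368 244.09203608]
0.037 [254.51111111 199.02174233] [317.99149106 242.75126517]
255 317 201 248
```

The palette's rim fits the seated height (about 0.031), so it is home. Now the green tablet.

```bash
python3 -m handwheel '[[-0.1,0.45,-0.88,0.6,0,0,0],[-0.1,0.45,-0.88,0.6,0,0,0],[-0.1,0.45,-0.88,0.6,0,0,0],[-0.1,0.45,-0.88,0.6,0,0,0],[-0.1,0.45,-0.88,0.6,0,0,-0.03]]' >/dev/null
python3 -m handwheel '[[-0.1,0.45,-0.88,0.6,0,0,0],[-0.1,0.45,-0.88,0.6,0,0,0],[-0.1,0.45,-0.87,0.6,0,0,0],[-0.1,0,0,0,0,0,0],[-0.1,0,0,0,0,0,0]]'
python3 - <<'E'
from h import *
go(.4481,-.187,.0135,171.8)
s=snap('wrist'); print(proj(s,[[.4481,-.187,.022]])); m=rng(s,(45,100,60),(85,255,255))
for b in blobs(m,60)[:3]: print(b[:3],ray(s,[b[1]],.022))
m=rng(s,(22,150,120),(35,255,255))
for b in blobs(m,60)[:3]: print('y',b[:3],ray(s,[b[1]],.022))
E
```

```text
clock: 18.62
tool_pos: [0.4494, -0.1883, 0.2414]
orientation: [-180.0, 0.0, 172.0]
force: [1.0, 0.1, -0.5]
opening: 0.0394
gripper_force: 0.0
shift [0.06 0.04 1.99] turn z 0.04 yaw now 172.0
[[324.11076743 222.94172554]]
(np.int32(2023), [481.0, 68.3], [67, 76]) [[ 0.3610887  -0.07832273]]
(np.int32(537), [324.3, 222.9], [27, 25]) [[ 0.44808712 -0.18686355]]
y (np.int32(633), [162.1, 175.1], [29, 28]) [[ 0.39877444 -0.29036572]]
y (np.int32(131), [241.5, 295.8], [6, 39]) [[ 0.49884294 -0.25798446]]
```

```bash
python3 -m handwheel '[[-0.1,0.06,0.04,0.7,0,0,0],[-0.1,0,0,0.7,0,0,0],[-0.1,0,0,0.58,0,0,0],[-0.1,0,0,0,0,0,0],[-1,0,0,0,0,0,0]]'
python3 -m handwheel '[[-1,0,0,0,0,0,0],[-1,0,0,0,0,0,0],[-1,0,0,0,0,0,0]]'
python3 -m handwheel '[[-1,0,0,-0.8,0,0,0],[-1,0,0,-0.8,0,0,0],[-1,0,0,-0.8,0,0,0],[-1,0,0,0,0,0,0]]'
python3 -c "
from h import *
go(.6514,-.0008,.07,171.8)"
```

```text
clock: 19.3
tool_pos: [0.448, -0.1869, 0.1922]
orientation: [180.0, 0.0, 172.1]
force: [0.6, 0.4, 1.5]
opening: 0.0339
gripper_force: 0.0
clock: 19.68
tool_pos: [0.4477, -0.1872, 0.1922]
orientation: [180.0, 0.1, 172.0]
force: [-0.8, 2.1, 5.1]
opening: 0.024
gripper_force: 30.0
clock: 20.18
tool_pos: [0.4478, -0.1874, 0.2529]
orientation: [180.0, 0.2, 172.0]
force: [0.5, -0.6, -0.7]
opening: 0.0235
gripper_force: 30.0
shift [-7.03  8.52  0.22] turn z 0.03 yaw now 172.0
```

```bash
python3 -m handwheel '[[-1,-0.78,0.95,-0.4,0,0,0],[-1,-0.78,0.95,-0.4,0,0,0],[-1,-0.78,0.95,0,0,0,0],[-1,-0.78,0.95,0,0,0,0],[-1,-0.78,0.95,0,0,0,0]]' >/dev/null
python3 -m handwheel '[[-1,-0.78,0.95,0,0,0,0],[-1,-0.78,0.95,0,0,0,0],[-1,-0.78,0.95,0,0,0,0],[-1,-0.78,0.92,0,0,0,0],[-1,0,0,0,0,0,0.03]]' >/dev/null
python3 -m handwheel '[[-1,0,0,0,0,0,0],[-1,0,0,0,0,0,0]]'
python3 - <<'E'
from h import *
go(.6514,-.0008,.036,171.8)
s=snap('wrist','w6.png'); a=np.radians(-128.2+60*np.arange(6)); print(proj(s,np.c_[.59+.062*np.cos(a),.008+.062*np.sin(a),np.full(6,.032)]).round(0).tolist())
E
```

```text
clock: 21.68
tool_pos: [0.6503, -0.0012, 0.2712]
orientation: [-180.0, -0.1, 171.8]
force: [0.6, -0.5, -0.4]
opening: 0.0234
gripper_force: 30.0
shift [-0.04  0.02  2.29] turn z -0.0 yaw now 171.8
[[244.0, 89.0], [251.0, 177.0], [323.0, 217.0], [396.0, 177.0], [402.0, 89.0], [323.0, 38.0]]
```

View pics/w6.png

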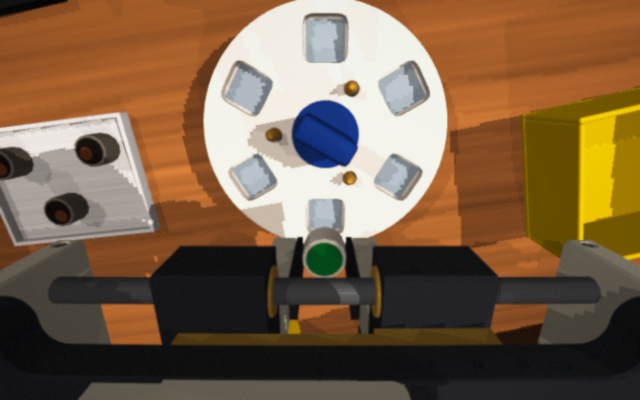

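Wrist view: green tablet held at (324,258) above its well at (325,215). The wells match the predicted pixels to about 2 px.

```bash
python3 -m handwheel '[[-1,-0.04,0.03,0.8,0,0,0],[-1,0,0,0.8,0,0,0],[-1,0,0,0.5,0,0,0],[-1,0,0,0.25,0,0,0],[-1,0,0,0,0,0,0]]'
python3 -m handwheel '[[-1,0,0,0,0,0,0],[-0.2,0,0,0,0,0,0],[-0.2,0,0,0,0,0,0],[-0.2,0,0,0,0,0,0]]'
python3 -m handwheel '[[-0.2,0,0,-0.6,0,0,0],[-0.2,0,0,-0.9,0,0,0],[-0.2,0,0,-0.9,0,0,0],[-0.2,0,0,0,0,0,0]]'
python3 -c "
from h import *
go(.4498,-.2912,.05,171.8)"
```

```text
clock: 22.35
tool_pos: [0.652, -0.0003, 0.2129]
orientation: [-180.0, -0.0, 171.8]
force: [0.0, 0.2, -0.3]
opening: 0.0235
gripper_force: 30.0
clock: 22.85
tool_pos: [0.652, -0.0001, 0.2131]
orientation: [180.0, 0.0, 171.8]
force: [-0.3, 0.5, -0.0]
opening: 0.035
gripper_force: 0.0
clock: 23.35
tool_pos: [0.6528, 0.0, 0.2762]
orientation: [179.9, 0.3, 171.8]
force: [-0.1, 0.1, 0.2]
opening: 0.0347
gripper_force: 0.0
shift [  6.39 -12.69   1.88] turn z 0.01 yaw now 171.8
```

```bash
python3 -m handwheel '[[-0.1,0.49,-0.97,0,0,0,0],[-0.1,0.49,-0.97,0,0,0,0],[-0.1,0.49,-0.97,0,0,0,0],[-0.1,0.49,-0.97,0,0,0,0],[-0.1,0.49,-0.97,0,0,0,0]]' >/dev/null
python3 -m handwheel '[[-0.1,0.49,-0.97,0,0,0,0],[-0.1,0.49,-0.97,0,0,0,0],[-0.1,0.49,-0.97,0.3,0,0,0],[-0.1,0.49,-0.97,0.3,0,0,0],[-0.1,0.49,-0.97,0.3,0,0,0]]' >/dev/null
python3 -m handwheel '[[-0.1,0.49,-0.98,0.3,0,0,0],[-0.1,0.49,-0.98,0.3,0,0,0],[-0.1,0.49,-0.98,0.3,0,0,0],[-0.1,0,0,0,0,0,0],[-0.1,0,0,0,0,0,0]]'
python3 -c "
from h import *
go(.4498,-.2912,.0135,171.8)"
```

```text
clock: 25.22
tool_pos: [0.4492, -0.2906, 0.2281]
orientation: [-180.0, 0.0, 171.8]
force: [-0.2, 0.3, 0.3]
opening: 0.0397
gripper_force: 0.0
shift [-0.03 -0.02  1.46] turn z -0.0 yaw now 171.8
```

```bash
python3 -m handwheel '[[-0.1,-0.03,-0.02,0.6,0,0,0],[-0.1,0,0,0.5,0,0,0],[-0.1,0,0,0.36,0,0,0],[-0.1,0,0,0,0,0,0],[-1,0,0,0,0,0,0]]'
python3 -m handwheel '[[-1,0,0,0,0,0,0],[-1,0,0,0,0,0,0],[-1,0,0,0,0,0,0]]'
python3 -m handwheel '[[-1,0,0,-0.8,0,0,0],[-1,0,0,-0.9,0,0,0],[-1,0,0,-0.9,0,0,0],[-1,0,0,-0.8,0,0,0],[-1,0,0,0,0,0,0]]'
python3 -c "
from h import *
go(.5286,.0168,.1,171.8)"
```

```text
clock: 25.85
tool_pos: [0.4501, -0.2907, 0.1909]
orientation: [180.0, -0.0, 171.8]
force: [-0.3, 0.3, 0.0]
opening: 0.0339
gripper_force: 0.0
clock: 26.22
tool_pos: [0.45, -0.2909, 0.1914]
orientation: [180.0, -0.0, 171.8]
force: [-0.5, -0.1, 0.5]
opening: 0.0237
gripper_force: 30.0
clock: 26.85
tool_pos: [0.4505, -0.291, 0.278]
orientation: [-180.0, 0.2, 171.8]
force: [-0.8, 0.1, -0.3]
opening: 0.0237
gripper_force: 30.0
shift [-1.34 12.63 -0.  ] turn z 0.0 yaw now 171.8
```

```bash
python3 -m handwheel '[[-1,-0.1,0.97,0,0,0,0],[-1,-0.1,0.97,0,0,0,0],[-1,-0.1,0.97,0,0,0,0],[-1,-0.1,0.97,0,0,0,0],[-1,-0.1,0.97,0,0,0,0]]' >/dev/null
python3 -m handwheel '[[-1,-0.1,0.97,0,0,0,0],[-1,-0.1,0.97,0,0,0,0],[-1,-0.1,0.97,0,0,0,0],[-1,-0.1,0.97,0,0,0,0],[-1,-0.1,0.97,0,0,0,0]]' >/dev/null
python3 -m handwheel '[[-1,-0.1,0.97,0,0,0,0],[-1,-0.1,0.97,0,0,0,0],[-1,-0.14,0.99,0,0,0,0],[-1,0,0,0.5,0,0,0],[-1,0,0,0,0,0,0]]'
python3 -c "
from h import *
print(get_obs()['opening'],get_obs()['gripper_force']);go(.5288,.0173,.0345,171.8)"
```

```text
clock: 28.72
tool_pos: [0.5272, 0.0165, 0.2621]
orientation: [-179.9, -0.2, 171.8]
force: [-0.0, 0.4, -0.4]
opening: 0.0234
gripper_force: 30.0
0.023365093536252393 29.999881982803345
shift [-0.06  0.04  1.98] turn z 0.0 yaw now 171.8
```

```bash
python3 -m handwheel '[[-1,-0.03,0.02,0.8,0,0,0],[-1,0,0,0.6,0,0,0],[-1,0,0,0.4,0,0,0],[-1,0,0,0.22,0,0,0],[-1,0,0,0,0,0,0]]'
python3 -m handwheel '[[-1,0,0,0,0,0,0],[-0.2,0,0,0,0,0,0],[-0.2,0,0,0,0,0,0],[-0.2,0,0,0,0,0,0]]'
python3 -m handwheel '[[-0.2,0,0,-0.6,0,0,0],[-0.2,0,0,-0.9,0,0,0],[-0.2,0,0,-0.9,0,0,0],[-0.2,0,0,0,0,0,0]]'
python3 -c "
from h import *
go(.3987,-.2906,.05,171.8)"
```

```text
clock: 29.35
tool_pos: [0.5289, 0.0172, 0.2132]
orientation: [-180.0, -0.0, 171.8]
force: [-0.6, 0.5, 0.5]
opening: 0.0238
gripper_force: 30.0
clock: 29.85
tool_pos: [0.529, 0.0173, 0.2136]
orientation: [180.0, 0.0, 171.8]
force: [0.2, -0.3, -0.5]
opening: 0.0349
gripper_force: 0.0
clock: 30.35
tool_pos: [0.5297, 0.0175, 0.2762]
orientation: [179.9, 0.2, 171.8]
force: [0.2, -0.1, 0.2]
opening: 0.0351
gripper_force: 0.0
shift [  3.44 -12.95   1.89] turn z 0.01 yaw now 171.8
```

```bash
python3 -m handwheel '[[-0.1,0.26,-1,0,0,0,0],[-0.1,0.26,-1,0,0,0,0],[-0.1,0.26,-1,0,0,0,0],[-0.1,0.26,-1,0,0,0,0],[-0.1,0.26,-1,0,0,0,0]]' >/dev/null
python3 -m handwheel '[[-0.1,0.26,-1,0,0,0,0],[-0.1,0.26,-1,0,0,0,0],[-0.1,0.26,-1,0.3,0,0,0],[-0.1,0.26,-1,0.3,0,0,0],[-0.1,0.26,-1,0.3,0,0,0]]' >/dev/null
python3 -m handwheel '[[-0.1,0.26,-1,0.3,0,0,0],[-0.1,0.26,-1,0.3,0,0,0],[-0.1,0.32,-0.95,0.3,0,0,0],[-0.1,0,0,0,0,0,0],[-0.1,0,0,0,0,0,0]]'
python3 -c "
from h import *
go(.3987,-.2906,.0135,171.8)"
```

```text
clock: 32.22
tool_pos: [0.3978, -0.2908, 0.2286]
orientation: [-180.0, 0.0, 171.8]
force: [0.7, 0.1, 0.1]
opening: 0.0388
gripper_force: 0.0
shift [-0.03  0.01  1.48] turn z -0.0 yaw now 171.8
```

```bash
python3 -m handwheel '[[-0.1,-0.03,0,0.6,0,0,0],[-0.1,0,0,0.5,0,0,0],[-0.1,0,0,0.38,0,0,0],[-0.1,0,0,0,0,0,0],[-1,0,0,0,0,0,0]]'
python3 -m handwheel '[[-1,0,0,0,0,0,0],[-1,0,0,0,0,0,0],[-1,0,0,0,0,0,0]]'
python3 -m handwheel '[[-1,0,0,-0.8,0,0,0],[-1,0,0,-0.9,0,0,-1],[-1,0,0,-0.9,0,0,-1],[-1,0,0,-0.8,0,0,-1],[-1,0,0,0,0,0,-1]]'
python3 -m handwheel '[[-1,0,0,0,0,0,-1],[-1,0,0,0,0,0,-1],[-1,0,0,0,0,0,-1],[-1,0,0,0,0,0,-1],[-1,0,0,0,0,0,-1]]' >/dev/null
python3 -m handwheel '[[-1,0,0,0,0,0,-1],[-1,0,0,0,0,0,0]]'
python3 -c "
from h import *
go(.5519,-.0402,.1,-128.2)"
```

```text
clock: 32.85
tool_pos: [0.3986, -0.2909, 0.1913]
orientation: [180.0, -0.0, 171.8]
force: [1.1, 0.6, 0.1]
opening: 0.034
gripper_force: 0.0
clock: 33.22
tool_pos: [0.3984, -0.2911, 0.1915]
orientation: [180.0, 0.0, 171.8]
force: [0.1, -0.2, -0.3]
opening: 0.0233
gripper_force: 30.0
clock: 33.85
tool_pos: [0.3989, -0.2912, 0.2781]
orientation: [-179.9, 0.2, -164.0]
force: [0.0, 0.2, -1.5]
opening: 0.0239
gripper_force: 30.0
clock: 34.72
tool_pos: [0.3984, -0.291, 0.2764]
orientation: [-180.0, 0.0, -128.2]
force: [-0.1, -0.1, -1.1]
opening: 0.0236
gripper_force: 30.0
shift [-11.68   1.39  -0.06] turn z -0.01 yaw now -128.2
```

```bash
python3 -m handwheel '[[-1,-0.97,0.12,0,0,0,0],[-1,-0.97,0.12,0,0,0,0],[-1,-0.97,0.12,0,0,0,0],[-1,-0.97,0.12,0,0,0,0],[-1,-0.97,0.12,0,0,0,0]]' >/dev/null
python3 -m handwheel '[[-1,-0.97,0.12,0,0,0,0],[-1,-0.97,0.12,0,0,0,0],[-1,-0.97,0.12,0,0,0,0],[-1,-0.97,0.12,0,0,0,0],[-1,-0.97,0.12,0,0,0,0]]' >/dev/null
python3 -m handwheel '[[-1,-0.97,0.12,0,0,0,0],[-1,-0.97,0.12,0,0,0,0],[-1,0,0,0.5,0,0,0],[-1,0,0,0,0,0,0],[-1,0,0,0,0,0,0]]'
python3 -c "
from h import *
print(get_obs()['opening'],get_obs()['gripper_force']);go(.5519,-.0402,.0345,-128.2)"
```

```text
clock: 36.6
tool_pos: [0.5498, -0.0404, 0.2638]
orientation: [180.0, -0.0, -128.2]
force: [0.0, 0.1, -0.1]
opening: 0.0236
gripper_force: 30.0
0.02363774398596371 29.99982923269272
shift [-0.06 -0.06  2.05] turn z -0.0 yaw now -128.2
```

```bash
python3 -m handwheel '[[-1,-0.06,-0.06,0.8,0,0,0],[-1,0,0,0.6,0,0,0],[-1,0,0,0.4,0,0,0],[-1,0,0,0.28,0,0,0],[-1,0,0,0,0,0,0]]'
python3 -m handwheel '[[-1,0,0,0,0,0,0],[-0.2,0,0,0,0,0,0],[-0.2,0,0,0,0,0,0],[-0.2,0,0,0,0,0,0]]'
python3 -m handwheel '[[-0.2,0,0,-0.6,0,0,0],[-0.2,0,0,-0.9,0,0,0],[-0.2,0,0,-0.9,0,0,0],[-0.2,0,0,0,0,0,0]]'
python3 -m handwheel '[[-0.2,0,0,-0.9,0,0,1],[-0.2,0,0,-0.9,0,0,1],[-0.2,0,0,-0.9,0,0,1],[-0.2,0,0,0,0,0,1],[-0.2,0,0,0,0,0,1]]' >/dev/null
python3 -m handwheel '[[-0.2,0,0,0,0,0,1],[-0.2,0,0,0,0,0,1],[-0.2,0,0,0,0,0,1],[-0.2,0,0,0,0,0,0.63],[-0.2,0,0,0,0,0,0]]'
python3 -c "
from h import *
go(.63,-.13,.18,180)"
```

```text
clock: 37.22
tool_pos: [0.5521, -0.0399, 0.2115]
orientation: [180.0, -0.0, -128.2]
force: [0.0, 0.1, -0.0]
opening: 0.0239
gripper_force: 30.0
clock: 37.72
tool_pos: [0.5522, -0.0398, 0.2121]
orientation: [-180.0, 0.0, -128.2]
force: [0.8, 0.1, 0.0]
opening: 0.0348
gripper_force: 0.0
clock: 38.22
tool_pos: [0.5529, -0.0397, 0.2748]
orientation: [-179.8, 0.2, -128.2]
force: [-0.3, -0.2, -0.6]
opening: 0.035
gripper_force: 0.0
clock: 39.48
tool_pos: [0.552, -0.0398, 0.3394]
orientation: [180.0, -0.0, -179.9]
force: [-0.1, 0.1, 0.7]
opening: 0.0349
gripper_force: 0.0
shift [-3.12 -3.61 -0.75] turn z 0.01 yaw now -179.9
```

```bash
python3 -m handwheel '[[-0.1,-0.9,-0.9,-0.2,0,0,0],[-0.1,-0.9,-0.9,-0.2,0,0,0],[-0.1,-0.9,-0.9,-0.2,0,0,0],[-0.1,-0.9,-0.9,-0.2,0,0,0]]' >/dev/null
python3 -m handwheel '[[-0.1,0,0,0,0,0,0],[-0.1,0,0,0,0,0,0],[-0.1,0,0,0,0,0,0]]'
cat > look.py <<'E'
from h import *
import sys
s=snap('wrist',sys.argv[1])
g=cv2.cvtColor(s['bgr'],cv2.COLOR_BGR2GRAY)
q=proj(s,[[x,y,.012] for x in(.55,.65) for y in(-.277,-.147)]); u0,v0=q.min(0)+3; u1,v1=q.max(0)-3
m=rng(s,(0,0,0),(179,255,80)); yy,xx=np.mgrid[:400,:640]; m&=(xx>u0)&(xx<u1)&(yy>v0)&(yy<v1)&(yy<235)
for b in blobs(m,60)[:4]: print('dark',b[:3],'z.02:',ray(s,[b[1]],.02).round(4).tolist())
for nm,lo,hi in [('yellow',(22,150,120),(35,255,255)),('green',(45,100,60),(85,255,255)),('red',(0,200,120),(5,255,255))]:
    for b in blobs(rng(s,lo,hi),80): 
        p=ray(s,[b[1]],.041)[0]; d=p-[.59,.008]
        if np.hypot(*d)<.09: print(nm,b[:3],p.round(4),np.hypot(*d).round(4),np.degrees(np.arctan2(d[1],d[0])).round(1))
E
python3 look.py w7.png
```

```text
clock: 40.35
tool_pos: [0.6417, -0.1292, 0.3594]
orientation: [180.0, -0.0, -179.9]
force: [0.7, 0.2, 0.1]
opening: 0.0395
gripper_force: 0.0
dark (np.int32(346), [208.5, 119.7], [25, 22]) z.02: [[0.5754, -0.2461]]
dark (np.int32(301), [242.9, 161.5], [23, 22]) z.02: [[0.6185, -0.2142]]
dark (np.int32(266), [269.6, 111.5], [20, 21]) z.02: [[0.5674, -0.1832]]
yellow (np.int32(366), [420.3, 95.7], [21, 22]) [ 0.5524 -0.0383] 0.0597 -129.1
green (np.int32(255), [449.0, 198.4], [19, 18]) [0.6527 0.0009] 0.0631 -6.4
red (np.int32(343), [484.4, 69.7], [20, 22]) [0.5294 0.0184] 0.0615 170.2
```

View pics/w7.png

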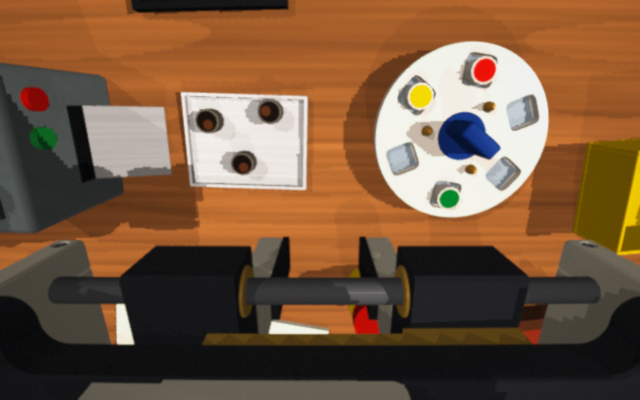

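Wrist view: all three fresh tablets are in wells, red (484,70), yellow (420,96) and green (449,198). Used tablets at (208,120), (243,162) and (270,111); the last one was knocked aside. Now the used ones, taking the one at (0.575, -0.246) first.

```bash
python3 -m handwheel '[[-0.1,0.53,-0.94,0.5,0,0,0],[-0.1,0.53,-0.94,0.5,0,0,0],[-0.1,0.53,-0.94,0.5,0,0,0],[-0.1,0.53,-0.94,0.5,0,0,0],[-0.1,0.53,-0.92,0.5,0,0,0]]' >/dev/null
python3 -m handwheel '[[-0.1,0,0,1,0,0,0],[-0.1,0,0,1,0,0,0],[-0.1,0,0,0.7,0,0,0],[-0.1,0,0,0,0,0,0],[-0.1,0,0,0,0,0,0]]'
python3 - <<'E'
from h import *
go(.5754,-.2461,.0138,180)
s=snap('wrist','w8.png'); print(proj(s,[[.5754,-.2461,.021]]))
E
```

```text
clock: 41.65
tool_pos: [0.5763, -0.247, 0.2301]
orientation: [-180.0, 0.0, -179.9]
force: [0.2, -0.2, 0.4]
opening: 0.0393
gripper_force: 0.0
shift [0.04 0.04 1.53] turn z 0.01 yaw now -179.9
[[323.91760421 229.17967637]]
```

View pics/w8.png

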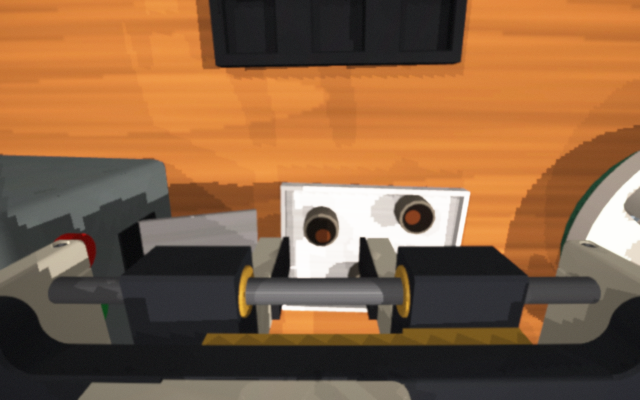

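Wrist view: the tablet's top is at (322,230), as predicted, and the next one is at (415,215). Gripping.

```bash
python3 -m handwheel '[[-0.1,0.04,0.02,0.6,0,0,0],[-0.1,0,0,0.5,0,0,0],[-0.1,0,0,0.42,0,0,0],[-0.1,0,0,0,0,0,0],[-1,0,0,0,0,0,0]]'
python3 -m handwheel '[[-1,0,0,0,0,0,0],[-1,0,0,0,0,0,0],[-1,0,0,0,0,0,0]]'
python3 -m handwheel '[[-1,0,0,-0.9,0,0,0],[-1,0,0,-0.9,0,0,0],[-1,0,0,-0.9,0,0,0],[-1,0,0,-0.9,0,0,0],[-1,0,0,-0.2,0,0,0]]'
python3 -c "
from h import *
go(.644,.213,.11,180)"
```

```text
clock: 42.32
tool_pos: [0.5752, -0.2463, 0.1914]
orientation: [-180.0, -0.0, -180.0]
force: [0.3, 0.1, -0.9]
opening: 0.034
gripper_force: 0.0
clock: 42.7
tool_pos: [0.5752, -0.2463, 0.1918]
orientation: [-180.0, 0.0, -180.0]
force: [-0.3, -0.1, 0.9]
opening: 0.0239
gripper_force: 30.0
clock: 43.32
tool_pos: [0.5754, -0.2463, 0.2881]
orientation: [-180.0, 0.2, -180.0]
force: [0.4, -0.5, -0.2]
opening: 0.0234
gripper_force: 30.0
shift [-2.76 18.37  0.  ] turn z 0.01 yaw now -180.0
```

```bash
python3 -m handwheel '[[-1,-0.15,0.97,0,0,0,0],[-1,-0.15,0.97,0,0,0,0],[-1,-0.15,0.97,0,0,0,0],[-1,-0.15,0.97,0,0,0,0],[-1,-0.15,0.97,0,0,0,0]]' >/dev/null
python3 -m handwheel '[[-1,-0.15,0.97,0,0,0,0],[-1,-0.15,0.97,0,0,0,0],[-1,-0.15,0.97,0,0,0,0],[-1,-0.15,0.97,0,0,0,0],[-1,-0.15,0.97,0,0,0,0]]'
python3 -m handwheel '[[-1,-0.15,0.97,0,0,0,0],[-1,-0.15,0.97,0,0,0,0],[-1,-0.15,0.97,0,0,0,0],[-1,-0.15,0.97,0,0,0,0],[-1,-0.15,0.97,0,0,0,0]]' >/dev/null
python3 -m handwheel '[[-1,-0.15,0.97,0,0,0,0],[-1,-0.15,0.97,0,0,0,0],[-1,-0.15,0.97,0,0,0,0],[-1,-0.1,0.9,0,0,0,0],[-1,0,0,0,0,0,0]]'
python3 - <<'E'
from h import *
go(.644,.213,.055,180)
s=snap('wrist','w9.png'); print(proj(s,[[.644+a*.055,.228+b*.065,.06] for a in(-1,1) for b in(-1,1)]).round(0).tolist())
E
```

```text
clock: 44.58
tool_pos: [0.6122, -0.003, 0.2854]
orientation: [-180.0, -0.1, -180.0]
force: [1.0, 0.3, -0.1]
opening: 0.0238
gripper_force: 30.0
clock: 45.82
tool_pos: [0.6449, 0.2148, 0.2861]
orientation: [-180.0, 0.0, -179.9]
force: [-0.7, -0.4, 0.4]
opening: 0.0239
gripper_force: 30.0
shift [ 0.04 -0.07  2.13] turn z 0.02 yaw now -179.9
[[246.0, 144.0], [439.0, 144.0], [256.0, 286.0], [422.0, 286.0]]
```

View pics/w9.png

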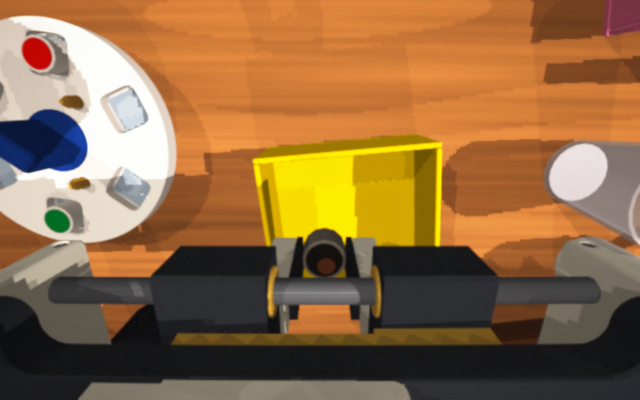

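Wrist view: the tablet is held at (323,255) inside the tub's outline (rim (254,160) to (440,142)). The cup at (590,175) is clear. Releasing.

```bash
python3 -m handwheel '[[-1,0,0,0.8,0,0,0],[-1,0,0,0.8,0,0,0],[-1,0,0,0.5,0,0,0],[-1,0,0,0,0,0,0],[-0.3,0,0,0,0,0,0]]'
python3 -m handwheel '[[-0.2,0,0,0,0,0,0],[-0.2,0,0,0,0,0,0]]'
python3 -m handwheel '[[-0.2,0,0,-0.8,0,0,0],[-0.2,0,0,-0.9,0,0,0],[-0.2,0,0,-0.9,0,0,0],[-0.2,0,0,-0.3,0,0,0]]'
python3 -c "
from h import *
go(.60,-.18,.13,180)"
```

```text
clock: 46.5
tool_pos: [0.6451, 0.2127, 0.2347]
orientation: [180.0, 0.1, -180.0]
force: [-1.0, -0.1, 1.0]
opening: 0.0278
gripper_force: 0.0
clock: 46.75
tool_pos: [0.6449, 0.2128, 0.2346]
orientation: [180.0, 0.0, -180.0]
force: [-0.5, 0.3, -1.1]
opening: 0.0346
gripper_force: 0.0
clock: 47.25
tool_pos: [0.6451, 0.213, 0.3083]
orientation: [179.9, 0.1, -180.0]
force: [-0.0, 0.1, 0.2]
opening: 0.0352
gripper_force: 0.0
shift [ 1.820e+00 -1.572e+01 -1.000e-02] turn z 0.01 yaw now -180.0
```

```bash
python3 -m handwheel '[[-0.1,0.1,-0.99,0,0,0,0],[-0.1,0.1,-0.99,0,0,0,0],[-0.1,0.1,-0.99,0,0,0,0],[-0.1,0.1,-0.99,0,0,0,0],[-0.1,0.1,-0.99,0,0,0,0]]' >/dev/null
python3 -m handwheel '[[-0.1,0.2,-0.99,0,0,0,0],[-0.1,0.2,-0.99,0,0,0,0],[-0.1,0.2,-0.99,0,0,0,0],[-0.1,0.2,-0.99,0,0,0,0],[-0.1,0.2,-0.99,0,0,0,0]]' >/dev/null
python3 -m handwheel '[[-0.1,0.2,-0.99,0,0,0,0],[-0.1,0.2,-0.99,0,0,0,0],[-0.1,0.2,-0.99,0,0,0,0],[-0.1,0.2,-0.99,0,0,0,0],[-0.1,0.2,-0.99,0,0,0,0]]' >/dev/null
python3 -m handwheel '[[-0.1,0.2,-0.99,0,0,0,0],[-0.1,0,0,0,0,0,0],[-0.1,0,0,0,0,0,0],[-0.1,0,0,0,0,0,0]]'
python3 look.py w10.png; python3 -c "
from h import *
go(.5674,-.1832,.0138,180)"
```

```text
clock: 49.62
tool_pos: [0.5776, -0.1829, 0.3064]
orientation: [180.0, 0.0, -179.9]
force: [-0.8, 0.1, -0.5]
opening: 0.0397
gripper_force: 0.0
dark (np.int32(354), [322.0, 184.5], [22, 27]) z.02: [[0.5658, -0.1835]]
dark (np.int32(179), [289.6, 229.3], [21, 11]) z.02: [[0.6097, -0.2143]]
yellow (np.int32(427), [496.6, 175.9], [24, 23]) [ 0.5526 -0.0383] 0.0595 -128.9
red (np.int32(408), [570.0, 148.3], [23, 23]) [0.5295 0.0183] 0.0614 170.3
shift [ 0.41 -0.02  4.59] turn z 0.01 yaw now -179.9
```

```bash
python3 -m handwheel '[[-0.1,0.2,0,1,0,0,0],[-0.1,0.2,0,1,0,0,0],[-0.1,0,0,1,0,0,0],[-0.1,0,0,1,0,0,0],[-0.1,0,0,0.55,0,0,0]]' >/dev/null
python3 -m handwheel '[[-0.1,0,0,0,0,0,0],[-1,0,0,0,0,0,0],[-1,0,0,0,0,0,0],[-1,0,0,0,0,0,0],[-1,0,0,0,0,0,0]]'
python3 -m handwheel '[[-1,0,0,-0.9,0,0,0],[-1,0,0,-0.9,0,0,0],[-1,0,0,-0.9,0,0,0],[-1,0,0,-0.9,0,0,0],[-1,0,0,-0.2,0,0,0]]'
python3 -c "
from h import *
go(.648,.231,.11,180)"
```

```text
clock: 50.92
tool_pos: [0.568, -0.1833, 0.1936]
orientation: [-180.0, 0.1, -179.9]
force: [-0.3, 1.5, 6.6]
opening: 0.023
gripper_force: 30.0
clock: 51.55
tool_pos: [0.5678, -0.1833, 0.2892]
orientation: [-180.0, 0.2, -180.0]
force: [0.1, -0.3, -0.7]
opening: 0.0232
gripper_force: 30.0
shift [-3.22 16.57  0.05] turn z 0.01 yaw now -180.0
```

```bash
python3 -m handwheel '[[-1,-0.19,0.97,0,0,0,0],[-1,-0.19,0.97,0,0,0,0],[-1,-0.19,0.97,0,0,0,0],[-1,-0.19,0.97,0,0,0,0],[-1,-0.19,0.97,0,0,0,0]]' >/dev/null
python3 -m handwheel '[[-1,-0.19,0.97,0,0,0,0],[-1,-0.19,0.97,0,0,0,0],[-1,-0.19,0.97,0,0,0,0],[-1,-0.19,0.97,0,0,0,0],[-1,-0.19,0.97,0,0,0,0]]'
python3 -m handwheel '[[-1,-0.19,0.97,0,0,0,0],[-1,-0.19,0.97,0,0,0,0],[-1,-0.19,0.97,0,0,0,0],[-1,-0.19,0.97,0,0,0,0],[-1,-0.19,0.97,0,0,0,0]]' >/dev/null
python3 -m handwheel '[[-1,-0.19,0.97,0,0,0,0],[-1,-0.19,0.97,0,0,0,0],[-1,0,0,0,0,0,0],[-1,0,0,0.8,0,0,0],[-1,0,0,0.8,0,0,0]]'
python3 -m handwheel '[[-1,0,0,0.4,0,0,0],[-1,0,0,0,0,0,0],[-0.2,0,0,0,0,0,0],[-0.2,0,0,0,0,0,0],[-0.2,0,0,0,0,0,0]]'
python3 -m handwheel '[[-0.2,0,0,-0.8,0,0,0],[-0.2,0,0,-0.9,0,0,0],[-0.2,0,0,-0.9,0,0,0],[-0.2,0,0,-0.3,0,0,0]]'
python3 -c "
from h import *
go(.6285,-.2142,.13,180)"
```

```text
clock: 52.8
tool_pos: [0.615, 0.0604, 0.2871]
orientation: [-180.0, -0.0, -180.0]
force: [0.8, -1.2, -0.5]
opening: 0.0233
gripper_force: 30.0
clock: 54.05
tool_pos: [0.648, 0.2291, 0.2474]
orientation: [180.0, 0.0, -180.0]
force: [-0.3, 0.8, -0.2]
opening: 0.0232
gripper_force: 30.0
clock: 54.68
tool_pos: [0.6482, 0.2291, 0.2383]
orientation: [180.0, 0.0, -180.0]
force: [-0.7, -0.2, 0.1]
opening: 0.0349
gripper_force: 0.0
clock: 55.18
tool_pos: [0.6483, 0.2292, 0.3121]
orientation: [179.9, 0.1, -180.0]
force: [0.0, 0.8, 0.1]
opening: 0.0354
gripper_force: 0.0
shift [  0.81 -17.73   0.13] turn z 0.01 yaw now -180.0
```

```bash
python3 -m handwheel '[[-0.1,0.05,-0.98,0,0,0,0],[-0.1,0.05,-0.98,0,0,0,0],[-0.1,0.05,-0.98,0,0,0,0],[-0.1,0.05,-0.98,0,0,0,0],[-0.1,0.05,-0.98,0,0,0,0]]' >/dev/null
python3 -m handwheel '[[-0.1,0.05,-0.98,0,0,0,0],[-0.1,0.05,-0.98,0,0,0,0],[-0.1,0.05,-0.98,0,0,0,0],[-0.1,0.05,-0.98,0,0,0,0],[-0.1,0.05,-0.98,0,0,0,0]]' >/dev/null
python3 -m handwheel '[[-0.1,0.05,-0.98,0,0,0,0],[-0.1,0.05,-0.98,0,0,0,0],[-0.1,0.05,-0.98,0,0,0,0],[-0.1,0.05,-0.98,0,0,0,0],[-0.1,0.05,-0.98,0,0,0,0]]' >/dev/null
python3 -m handwheel '[[-0.1,0.05,-0.98,0,0,0,0],[-0.1,0.05,-0.98,0,0,0,0],[-0.1,0.05,-0.98,0,0,0,0],[-0.1,0,0,0,0,0,0],[-0.1,0,0,0,0,0,0]]'
python3 look.py w11.png; python3 -c "
from h import *
go(.6185,-.2142,.0138,180)"
```

```text
clock: 57.68
tool_pos: [0.6256, -0.2124, 0.31]
orientation: [180.0, -0.0, -180.0]
force: [-0.6, -0.5, 0.0]
opening: 0.0397
gripper_force: 0.0
dark (np.int32(394), [318.6, 187.8], [22, 26]) z.02: [[0.6177, -0.2162]]
yellow (np.int32(484), [540.7, 116.0], [25, 25]) [ 0.5525 -0.0382] 0.0595 -129.1
green (np.int32(326), [559.9, 231.6], [21, 20]) [0.6526 0.0008] 0.063 -6.6
red (np.int32(465), [617.5, 86.1], [24, 25]) [0.5293 0.0184] 0.0615 170.3
shift [ 0.29 -0.09  4.73] turn z 0.01 yaw now -180.0
```

```bash
python3 -m handwheel '[[-0.1,0.2,-0.1,1,0,0,0],[-0.1,0.09,0,1,0,0,0],[-0.1,0,0,1,0,0,0],[-0.1,0,0,1,0,0,0],[-0.1,0,0,0.7,0,0,0]]' >/dev/null
python3 -m handwheel '[[-0.1,0,0,0,0,0,0],[-1,0,0,0,0,0,0],[-1,0,0,0,0,0,0],[-1,0,0,0,0,0,0],[-1,0,0,0,0,0,0]]'
python3 -m handwheel '[[-1,0,0,-0.9,0,0,0],[-1,0,0,-0.9,0,0,0],[-1,0,0,-0.9,0,0,0],[-1,0,0,-0.9,0,0,0],[-1,0,0,-0.2,0,0,0]]'
python3 -c "
from h import *
go(.65,.243,.11,180)"
```

```text
clock: 58.98
tool_pos: [0.619, -0.2145, 0.1938]
orientation: [-180.0, 0.1, -179.9]
force: [-0.4, 1.9, 6.1]
opening: 0.0235
gripper_force: 30.0
clock: 59.6
tool_pos: [0.6188, -0.2146, 0.2892]
orientation: [-180.0, 0.1, -180.0]
force: [0.1, 0.8, -0.3]
opening: 0.0233
gripper_force: 30.0
shift [-1.26 18.3   0.05] turn z 0.01 yaw now -180.0
```

```bash
python3 -m handwheel '[[-1,-0.07,0.96,0,0,0,0],[-1,-0.07,0.96,0,0,0,0],[-1,-0.07,0.96,0,0,0,0],[-1,-0.07,0.96,0,0,0,0],[-1,-0.07,0.96,0,0,0,0]]' >/dev/null
python3 -m handwheel '[[-1,-0.07,0.96,0,0,0,0],[-1,-0.07,0.96,0,0,0,0],[-1,-0.07,0.96,0,0,0,0],[-1,-0.07,0.96,0,0,0,0],[-1,-0.07,0.96,0,0,0,0]]'
python3 -m handwheel '[[-1,-0.07,0.96,0,0,0,0],[-1,-0.07,0.96,0,0,0,0],[-1,-0.07,0.96,0,0,0,0],[-1,-0.07,0.96,0,0,0,0],[-1,-0.07,0.96,0,0,0,0]]' >/dev/null
python3 -m handwheel '[[-1,-0.07,0.96,0,0,0,0],[-1,-0.07,0.96,0,0,0,0],[-1,-0.07,0.96,0,0,0,0],[-1,-0.07,0.96,0,0,0,0],[-1,0,0,0.6,0,0,0]]'
python3 -m handwheel '[[-1,0,0,0.8,0,0,0],[-1,0,0,0.6,0,0,0],[-1,0,0,0,0,0,0],[-1,0,0,0,0,0,0]]'
python3 -m handwheel '[[-0.2,0,0,0,0,0,0],[-0.2,0,0,0,0,0,0],[-0.2,0,0,0,0,0,0]]'
python3 -m handwheel '[[-0.2,0,0,-0.8,0,0,0],[-0.2,0,0,-0.9,0,0,0],[-0.2,0,0,-0.9,0,0,0],[-0.2,0,0,-0.9,0,0,0],[-0.2,0,0,-0.9,0,0,0]]'
python3 -m handwheel '[[-0.2,-0.8,-0.8,0,0,0,0],[-0.2,-0.8,-0.8,0,0,0,0],[-0.2,-0.8,-0.8,0,0,0,0],[-0.2,0,0,0,0,0,0],[-0.2,0,0,0,0,0,0]]'
python3 look.py w12.png
```

```text
clock: 60.85
tool_pos: [0.6358, 0.0267, 0.2871]
orientation: [-180.0, -0.0, -180.0]
force: [0.8, -0.1, -0.0]
opening: 0.0236
gripper_force: 30.0
clock: 62.1
tool_pos: [0.652, 0.2441, 0.2734]
orientation: [179.9, 0.1, -179.8]
force: [0.0, -0.9, -0.5]
opening: 0.0231
gripper_force: 30.0
clock: 62.6
tool_pos: [0.6518, 0.2415, 0.2381]
orientation: [180.0, 0.0, -180.0]
force: [0.1, 0.6, 0.2]
opening: 0.0231
gripper_force: 30.0
clock: 62.98
tool_pos: [0.6516, 0.2415, 0.2381]
orientation: [180.0, 0.0, -180.0]
force: [0.9, 0.3, -0.6]
opening: 0.0346
gripper_force: 0.0
clock: 63.6
tool_pos: [0.6514, 0.2415, 0.3487]
orientation: [180.0, 0.0, -180.0]
force: [-0.9, -0.8, 0.3]
opening: 0.0352
gripper_force: 0.0
clock: 64.22
tool_pos: [0.7113, 0.1816, 0.3475]
orientation: [180.0, -0.0, -180.0]
force: [-0.2, 1.3, 0.2]
opening: 0.0349
gripper_force: 0.0
dark (np.int32(70), [0.5, 89.0], [2, 36]) z.02: [[0.6141, -0.1317]]
yellow (np.int32(454), [61.5, 10.3], [24, 23]) [ 0.5532 -0.0381] 0.059 -128.6
green (np.int32(335), [128.5, 130.3], [20, 21]) [0.6526 0.001 ] 0.063 -6.4
```

View pics/w12.png

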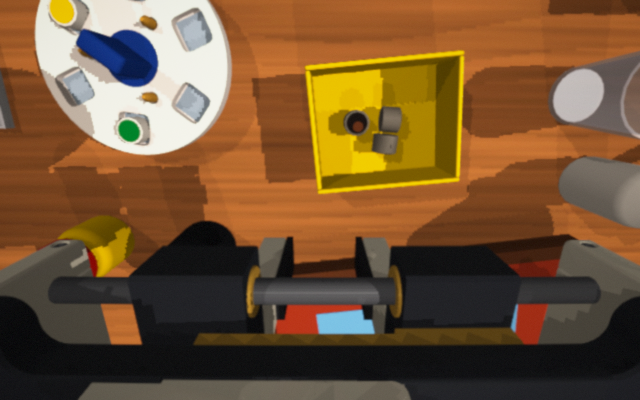

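Wrist view: all three used tablets lie in the yellow tub at (357,122), (390,119) and (385,143). The green and yellow tablets are seated in their wells, and red was confirmed in its well at the previous look. I'll let things settle and hand in.

```bash
python3 -m handwheel '[[-0.2,0,0,0,0,0,0],[-0.2,0,0,0,0,0,0],[-0.2,0,0,0,0,0,0],[-0.2,0,0,0,0,0,0],[-0.2,0,0,0,0,0,0]]' >/dev/null
python3 -m handwheel '[[-0.2,0,0,0,0,0,0],[-0.2,0,0,0,0,0,0],[-0.2,0,0,0,0,0,0],[-0.2,0,0,0,0,0,0],[-0.2,0,0,0,0,0,0]]'
python3 -c "
from plant import *
print(close_job())"
```

```text
clock: 65.53
tool_pos: [0.7116, 0.1815, 0.3477]
orientation: [-180.0, 0.0, -180.0]
force: [-0.2, 0.1, 0.5]
opening: 0.0353
gripper_force: 0.0
the job is handed in; nothing more can be done
None
```

I handed the job in at about 65 s (no verdict came back): the palette is home on the studs, the three fresh tablets present (red, yellow, green) are face up in their own wells, all three used tablets are in the yellow tub, and no bystander was touched as far as I saw.

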